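Throw the jig's toggle clamp over centre with the extension bar

ROBOT

A 6-joint arm with a two-finger parallel gripper is mounted at the origin on a cart in front of the work surface, level with it; the furniture and walls round the work are solid. World frame = base frame: x ahead of the robot, y to its left, z up, the work surface at z = 0. Lengths are in m, angles in degrees, forces in N, time in s.
With the tool pointing down it reaches from about 0.25 to 0.725 m from the base axis. Payload 9.7 kg.
Tool frame: the origin (TCP) lies between the finger pads; the fingertips stand 11 mm ahead of it and the grasp point (between the pads) lies 8 mm behind it; z points along the fingers, y is the direction in which the jaws open and shut (so a half turn about z gives the same grasp; the last joint's range is limited). The gripper opens to 85 mm and grips with 20 to 120 N. Pads are 22 mm wide; open, the fingers measure 114 mm over their backs; the gripper's body (76 mm by 85 mm) begins 54 mm behind the grasp point. The pads swing forward as they close: fully open they stand 13 mm farther back than shut.
Start: joints at [66.864, 4.979, 10.078, 95.1, 0, 90], TCP at [0.216, 0.506, 0.242] pointing down, gripper open.
Joint ranges: [-179.16, 179.16], [-48.56, 103.87], [-65.8, 70.77], [-126.05, 130.52], [-82.76, 87.17], [-180, 180]. Speed limits (degrees/s): [127.2, 127.2, 147.25, 180, 180, 180].

INTERFACE

Orientations are given as [roll, pitch, yaw] about the fixed x, y, z axes, in that order (R = Rz(yaw) Ry(pitch) Rx(roll)).
In Python, from workcell import bot gives the robot as it stands.
- The arm moves only by the tool play_rows, never from a script. Its argument "targets" is a list of rows, each an object of numbers: "fingers": the gripper command: -1 is shut, 1 is fully open, values between are in proportion; "x", "y", "z": the shift along the tool's x, y, z in m; "wx", "wy", "wz": the turn, a rotation vector about the tool's x, y, z in degrees. In form: [{"fingers": .., "x": .., "y": .., "z": .., "wx": .., "wy": .., "wz": ..}, ...]. A call has 1 to 20 rows; each row is the pose to reach, as a shift and turn from the pose commanded when the call began, along the tool's axes at that moment; what a row does not reach only later rows make up. A row lasts 1/12 s, in which the tool goes at most 41.7 mm and 7.16 degrees, less where a joint would pass 70% of its speed; a pose out of reach is approached as far as the arm can. A call with a gripper value outside its range is refused whole. The fingers move at their own pace and stop on an object; "grip_force" is the grip in N (left out, the last holds). Time passes only in rows, so rows that repeat a pose let the fingers close. It gives the time, the measured TCP pose, the force and the opening at its end, in the units of the state.
- bot.get_obs(): the state, without advancing time (a new reading comes with each control period).
- bot.camera(name): name is "scene" or "top"; returns (picture, depth): 384x512x3 uint8, blue, green, red; 384x512 float32, m along the optical axis (not along the pixel's ray), 0 where there is no reading.
- bot.get_calibration(name): a dict with "fx", "fy", "cx", "cy" (pixels), "camera_from_world" (4x4, takes a point from world to camera coordinates). Camera axes: x right, y down, z forward; pixel columns grow to the right and rows downward; lengths in m; the calibration is good to about 2 mm. A picture is of the moment at which its call begins. get_calibration takes no time and is no camera call.
- bot.job_done(): hands the job in, once; it reports no verdict.
Trained networks look in the newest picture that a camera, given by its name, has taken for a name from the list of things; names that differ only in an ending like _2 or _b are one class to them, and where a whole thing is asked for, a point or a joint stands for the part that bears it (a point fixed in the world has none). Each returns a list of dicts, best first, with "confidence" (0 to 1); they miss things now and then, are a little off and sometimes report something else, mostly with a low value. They report only what shows in the picture. A call takes as long as a camera call.
- bot.look_for(query, camera): "extent" ([left, top, right, bottom] in pixels, round what is visible of it).
- bot.outline_of(query, camera): "region" (384x512 bool, what is visible of it) and "extent" ([left, top, right, bottom] in pixels, round what is visible of it).
- bot.place_of(query, camera): "point" ([row, column] in pixels: a listed point, or the origin of a listed thing).
The state is a dict: "time": time; "q": joint angles; "qd": joint speeds; "joint_efforts": joint torques, N m; "ee_pos": TCP position; "tcp_rot": TCP orientation; "wrist_force": force on the tool from outside, world axes, zero at the start; "torque": the same for the moment, N m; "opening": finger opening in m.
Only numpy, scipy, OpenCV 4.12 (cv2) and the standard library are available. Lean on these libraries where they do the work, as an engineer would, in place of code of your own. Each camera call takes 0.05 s, during which the arm holds its last target.

TASK

The wood blank lying in the jig has to be clamped. Slide the loose extension bar fully home into the square socket of the red clamp handle, and with it swing the handle counter-clockwise (seen from above) past its dead point until it stays locked at its stop; feel for the stop and do not force it. Then draw the bar out and lay it flat on the bench, off the jig board. Do not push the handle with the gripper itself, do not ram or wrench the bar in the socket, and leave the loose wood offcut where it is.

Things in the scene. Friction and masses are not known exactly. Their poses are not given: they have to be found in the camera images.
- clamp_jig: Fixed plywood jig board 225x170x12 mm carrying the clamp, blank and a wooden fence. Origin: on the bench, under the handle's hinge axis. +x: the way the plunger pushes (to the fence); z up. Board spans x -60..165, y -85..85 mm. Highest parts besides the handle: 36 mm
- clamp_handle: Red square-tube clamp handle, turns about a vertical hinge. Origin: on the hinge axis at the tube's mid-height, 50 mm above the bench. +x: out along the tube to its mouth; z up. To lock it turns counter-clockwise (about +z). First part of the swing is slack and stays where left
- socket_mouth (a point): Outer end of the tube's flared mouth, on the tube's axis, 107 mm from the hinge, 50 mm above the bench. Inside: flare narrows from 30 to 19 mm square over the first 12 mm; then a straight 19 mm square socket 65 mm deep (clearance 1.5 mm a side for the bar). Outside 26 mm square (38 mm at the flare)
- socket_floor (a point): Closed inner end of the socket, on its axis, 30 mm from the hinge (77 mm inside the mouth). Clamp behaviour: spring load grows to about 1.5 N m, falls to nothing at the dead point, then pulls the handle on to a hard stop 0.115 rad later, where it locks. The setting is unknown: locked, the handle stands at 3.35 to 3.95 rad from the jig's +x (about +z). Feel for it
- plunger_pin (a point): Brass pin at the tail of the plunger, 24 mm above the bench. In the jig frame x is about 49 to 54 mm with the clamp open, about 64 mm at the dead point and 63.6 mm locked
- pad: Black rubber pad, 17 mm across, sprung, at the plunger's front end; it presses the dark red wood blank (24x140x20 mm, loose on the board) against the wooden fence. Its origin lies near the jig's origin, on the bench, and shifts along with the pad
- bar_grip (a point): Point on the axis of the loose extension bar to grip: mid-height of its black rubber sleeve (26 mm square, 130 mm long), which reaches from 90 mm behind to 40 mm ahead of this point. Bar lying on the bench: 13 mm high. Same axes as the bar: +x to the tip. The balance point is about 6 mm ahead of it. Bar mass 0.24 to 0.4 kg
- bar_tip (a point): Working end of the extension bar, on its axis, 160 mm ahead of bar_grip: end of a bare 16 mm square steel bar (120 mm of it show ahead of the sleeve). It goes into the socket
- extension_bar: The whole loose extension bar, 250 mm long. Origin: underside of the sleeve, 25 mm ahead of bar_grip; +x along the bar to its tip, z up as it lies
- offcut_block: Pale wood offcut 40x50x26 mm lying on the left of the bench, a bystander to be left alone; origin: centre of its underside

How it is judged:
By the outcome, as a careful person would: the job done as asked, in the order asked, and still so for the second after the job is handed in, with the robot touching nothing.
It also fails if it takes over 72 s, if anything falls off the work surface, if the arm or the gripper's body presses on something with over 40 N, if the wrist force passes 120 N, or if a joint passes its speed limit or range.

## Working session

There is one attempt and no reset: what is moved stays moved. The work goes in short steps, Python scripts to look and compute and a tool call to move; the robot and the scene stay as the last step left them, time stands still between calls to the robot, and variables do not carry over. Pictures are saved under pics/ and viewed, and the job is handed in when it is done.

Besides the shell and the picture viewer there is one more tool, called after "Request:" as name(argument=value, ...) on one line, values as JSON. play_rows: Moves the arm, as the interface text tells. Its arguments: {"type":"object","properties":{"targets":{"type":"array","items":{"type":"object","properties":{"fingers":{"type":"number"},"x":{"type":"number"},"y":{"type":"number"},"z":{"type":"number"},"wx":{"type":"number"},"wy":{"type":"number"},"wz":{"type":"number"}}}},"grip_force":{"type":"number"}},"required":["targets"]}

```bash
mkdir -p pics; ls; cat > h.py <<'E'
import numpy as np, cv2
from workcell import bot
from scipy.spatial.transform import Rotation as R
def snap(cam,name):
    im,d=bot.camera(cam); cv2.imwrite(f'pics/{name}.png',im); return im,d
def ray(cam,px):  # row,col -> origin, dir world
    c=bot.get_calibration(cam); T=np.linalg.inv(np.array(c['camera_from_world']))
    r,q=px; v=np.array([(q-c['cx'])/c['fx'],(r-c['cy'])/c['fy'],1.])
    return T[:3,3],T[:3,:3]@v
def atz(cam,px,z):
    o,v=ray(cam,px); return o+v*(z-o[2])/v[2]
def cloud(cam,d):
    c=bot.get_calibration(cam); T=np.linalg.inv(np.array(c['camera_from_world']))
    r,q=np.indices(d.shape); P=np.stack([(q-c['cx'])/c['fx']*d,(r-c['cy'])/c['fy']*d,d],-1)
    return P@T[:3,:3].T+T[:3,3]
def proj(cam,p):
    c=bot.get_calibration(cam); q=np.array(c['camera_from_world'])@np.r_[p,1]
    return c['cy']+c['fy']*q[1]/q[2], c['cx']+c['fx']*q[0]/q[2]
E
python3 - <<'E'
from h import *
o=bot.get_obs(); print({k:np.round(v,3) for k,v in o.items()})
for cam in['top','scene']:
    im,d=snap(cam,cam+'0'); np.save(f'pics/{cam}0.npy',d)
    for n in['clamp_jig','clamp_handle','socket_mouth','plunger_pin','pad','bar_grip','bar_tip','extension_bar','offcut_block']:
        for r in bot.place_of(n,cam)[:2]:
            print(cam,n,round(r['confidence'],2),np.round(r['point'],1))
    c=bot.get_calibration(cam);print(np.linalg.inv(c['camera_from_world']).round(3),c['fx'])
E
```

```text
pics
{'time': np.float64(0.0), 'q': array([6.6863e+01, 5.0130e+00, 1.0034e+01, 9.5098e+01, 1.0000e-03,
       9.0003e+01]), 'qd': array([ 0.023, -0.01 ,  0.071, -0.01 ,  0.057,  0.001]), 'joint_efforts': array([ 0.0000e+00, -5.2038e+01,  4.6480e+01,  1.6000e-02, -0.0000e+00,
       -0.0000e+00]), 'ee_pos': array([0.216, 0.506, 0.242]), 'tcp_rot': array([-1.79923e+02, -1.00000e-03,  1.56860e+02]), 'wrist_force': array([-0.257, -0.451, -0.158]), 'torque': array([-0.006, -0.062,  0.01 ]), 'opening': np.float64(0.086)}
top clamp_jig 0.84 [157.7 323.1]
top clamp_handle 0.68 [155.7 327.2]
top clamp_handle 0.51 [194.  160.2]
top socket_mouth 0.85 [183.4 294.2]
top socket_mouth 0.53 [245.4 261.3]
top plunger_pin 0.62 [155.3 330.1]
top plunger_pin 0.4 [139.1 336.4]
top bar_grip 0.56 [230.4 195.7]
top bar_tip 0.69 [244.2 262.3]
top extension_bar 0.75 [233.2 204.9]
top extension_bar 0.43 [194.9 163.6]
top offcut_block 0.63 [192.4 163.6]
[[-0.023 -0.986  0.163  0.351]
 [-1.     0.02  -0.02  -0.153]
 [ 0.016 -0.163 -0.986  1.147]
 [ 0.     0.     0.     1.   ]] 468.6167211872298
scene clamp_jig 0.93 [242.5 316.8]
scene clamp_handle 0.91 [222.5 321. ]
scene socket_mouth 0.78 [214.7 280.2]
scene plunger_pin 0.63 [229.7 344.4]
scene bar_grip 0.95 [187.1 200.5]
scene bar_tip 0.8 [225.1 212.4]
scene extension_bar 0.95 [195.1 200.2]
scene offcut_block 0.74 [240.6 319. ]
scene offcut_block 0.5 [163.5 217.8]
[[ 0.883 -0.296  0.365  0.129]
 [-0.469 -0.528  0.708 -0.944]
 [-0.017 -0.796 -0.605  0.707]
 [ 0.     0.     0.     1.   ]] 430.61974156341535
```

View pics/top0.png

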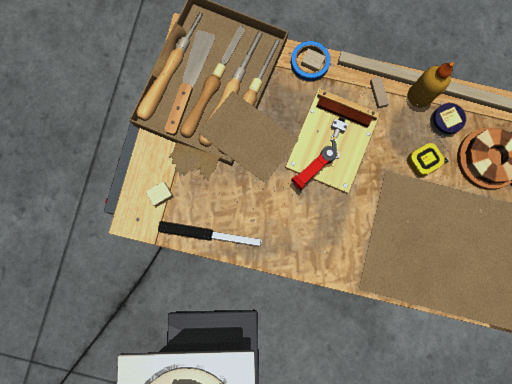

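View pics/scene0.png

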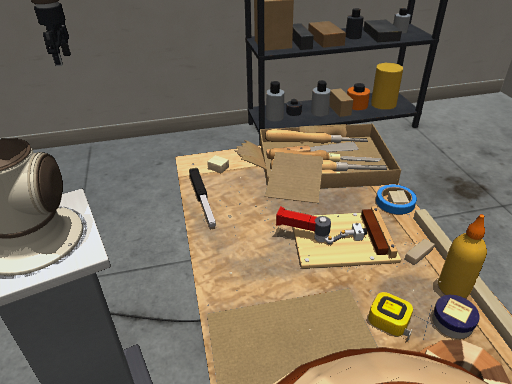

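The top view shows the bar from (160,228) to the tip at (262,242), the hinge near (330,153), the red mouth near (297,185) and the pad/fence up-right. The offcut is at (159,194). Next I measure these precisely.

```bash
python3 - <<'E'
from h import *
for cam in['top','scene']:
    im=cv2.imread(f'pics/{cam}0.png'); d=np.load(f'pics/{cam}0.npy'); P=cloud(cam,d)
    snap(cam,cam+'0b')
    for n,zr in[('extension_bar',(.004,.04)),('clamp_handle',(.03,.08)),('clamp_jig',(.006,.018)),('offcut_block',(.015,.04))]:
        for r in bot.outline_of(n,cam)[:1]:
            m=r['region']&(d>0); Q=P[m]; z=Q[:,2]; Q=Q[(z>zr[0])&(z<zr[1])]
            if len(Q)<5: print(cam,n,'few',len(Q));continue
            rect=cv2.minAreaRect(Q[:,:2].astype(np.float32)*1000)
            print(cam,n,round(r['confidence'],2),len(Q),np.round(np.percentile(Q[:,2],[5,50,95]),3),np.round(rect[0],1),np.round(rect[1],1),round(rect[2],1), r['extent'])
            print(np.round(cv2.boxPoints(rect),0).tolist())
for n,t,s,z in[('mouth',(183.4,294.2),(214.7,280.2),.05),('grip',(230.4,195.7),(187.1,200.5),.013),('tip',(244.2,262.3),(225.1,212.4),.013),('hinge',(155.7,327.2),(222.5,321),.05),('pin',(139.1,336.4),(229.7,344.4),.024),('jig',(157.7,323.1),(242.5,316.8),0)]:
    print(n,atz('top',t,z).round(4),atz('scene',s,z).round(4))
im=cv2.imread('pics/top0.png');cv2.imwrite('pics/z1.png',cv2.resize(im[80:260,140:400],None,fx=3,fy=3,interpolation=cv2.INTER_CUBIC))
im=cv2.imread('pics/scene0.png');cv2.imwrite('pics/z2.png',cv2.resize(im[150:280,170:420],None,fx=3,fy=3,interpolation=cv2.INTER_CUBIC))
E
```

```text
top extension_bar 0.72 898 [0.018 0.024 0.028] [423.7 -58.8] [245.5  26.8] 79.1 [155.5, 219.9, 259.9, 250.2]
[[387.0, -177.0], [414.0, -182.0], [460.0, 59.0], [434.0, 64.0]]
top clamp_handle 0.97 674 [0.043 0.063 0.068] [ 577.2 -313.5] [ 36.8 124.6] 41.7 [290.1, 148.5, 335.0, 189.4]
[[522.0, -279.0], [605.0, -372.0], [632.0, -348.0], [549.0, -255.0]]
top clamp_jig 0.68 3976 [0.008 0.011 0.015] [ 655.2 -368.4] [170.1 226.2] 65.8 [282.6, 84.8, 380.1, 193.9]
[[517.0, -400.0], [724.0, -492.0], [793.0, -337.0], [587.0, -245.0]]
top offcut_block 0.56 343 [0.021 0.026 0.03 ] [525.2  62.8] [40.  49.6] 30.9 [148.1, 181.4, 172.5, 202.4]
[[495.0, 74.0], [521.0, 31.0], [555.0, 52.0], [530.0, 94.0]]
scene extension_bar 0.93 492 [0.014 0.024 0.029] [424.1 -65.4] [245.6  25. ] 79.5 [189.2, 167.3, 215.6, 228.0]
[[389.0, -184.0], [414.0, -188.0], [459.0, 53.0], [434.0, 58.0]]
scene clamp_handle 0.6 866 [0.041 0.063 0.069] [ 576.8 -316.9] [ 40.1 124.9] 43.5 [277.1, 206.6, 330.7, 234.7]
[[519.0, -285.0], [605.0, -376.0], [634.0, -348.0], [548.0, -258.0]]
scene clamp_jig 0.94 2992 [0.01  0.014 0.016] [ 655.9 -370.6] [172.4 224.7] 65.8 [272.2, 205.7, 398.0, 270.1]
[[518.0, -403.0], [723.0, -495.0], [794.0, -338.0], [589.0, -246.0]]
scene offcut_block 0.7 183 [0.017 0.027 0.03 ] [527.   60.3] [44.3 51.5] 30.8 [209.7, 155.1, 228.5, 170.7]
[[495.0, 71.0], [521.0, 27.0], [559.0, 50.0], [533.0, 94.0]]
mouth [ 0.5376 -0.2629  0.05  ] [ 0.5454 -0.2673  0.05  ]
grip [ 0.4339 -0.0248  0.013 ] [ 0.4382 -0.0197  0.013 ]
tip [ 0.3972 -0.1844  0.013 ] [ 0.403  -0.1825  0.013 ]
hinge [ 0.6035 -0.3447  0.05  ] [ 0.6137 -0.338   0.05  ]
pin [ 0.6511 -0.3741  0.024 ] [ 0.6661 -0.3625  0.024 ]
jig [ 0.6101 -0.3429  0.    ] [ 0.6   -0.347  0.   ]
```

View pics/z1.png

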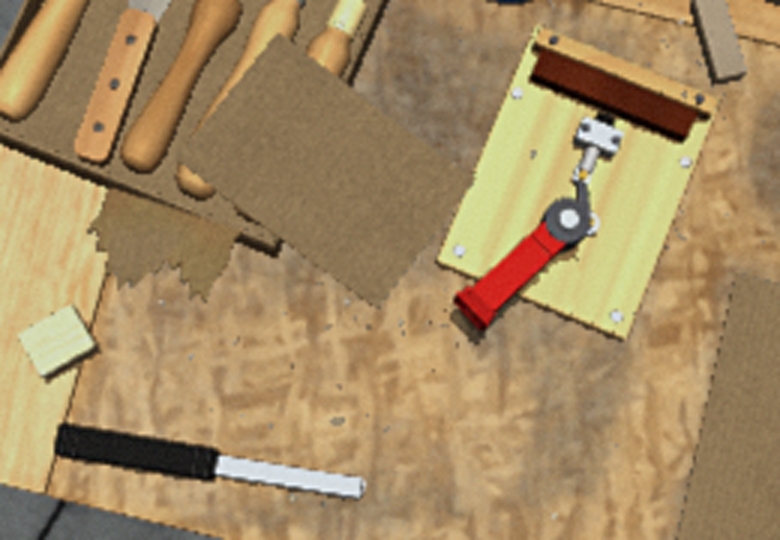

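View pics/z2.png

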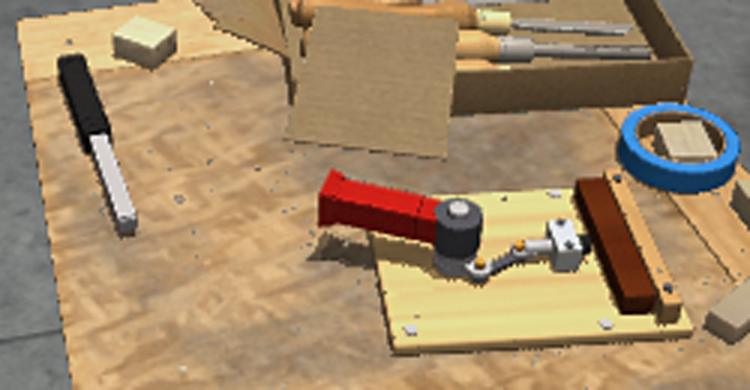

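```bash
cat >> h.py <<'E'
def go(p,yaw,base=None):
    """shift/turn (tool axes) from current pose to world p with tool down at yaw deg"""
    o=bot.get_obs(); 
    p0=np.array(o['ee_pos']); r0=R.from_euler('xyz',o['tcp_rot'],degrees=True)
    if base is not None: p0=np.array(base[:3]); r0=R.from_euler('xyz',[180,0,base[3]],degrees=True)
    s=r0.inv().apply(np.array(p)-p0)
    w=(r0.inv()*R.from_euler('xyz',[180,0,yaw],degrees=True)).as_rotvec(degrees=True)
    print('t',round(float(o['time']),2),'pos',p0.round(4),'rot',np.round(o['tcp_rot'],2),'q',np.round(o['q'],1),'F',np.round(o['wrist_force'],1),'M',np.round(o['torque'],2),'op',round(float(o['opening']),4))
    print('SHIFT',s.round(4),'TURN',w.round(2))
E
python3 - <<'E'
from h import *
go([.4305,-.028,.12],79)
E
```

```text
t 1.5 pos [0.2161 0.5058 0.2423] rot [180.    -0.   156.86] q [66.9  5.  10.1 95.1  0.  90. ] F [-0.3 -0.3 -0.9] M [0.04 0.01 0.04] op 0.0855
SHIFT [-0.4069 -0.4066  0.1223] TURN [ 0.   -0.   77.86]
```

Request:
play_rows(targets=[{"fingers":1,"x":-0.04,"y":-0.04,"z":0.012,"wz":6},{"fingers":1,"x":-0.4069,"y":-0.4066,"z":0.1223,"wz":77.86},{"fingers":1,"x":-0.4069,"y":-0.4066,"z":0.1223,"wz":77.86},{"fingers":1,"x":-0.4069,"y":-0.4066,"z":0.1223,"wz":77.86},{"fingers":1,"x":-0.4069,"y":-0.4066,"z":0.1223,"wz":77.86},{"fingers":1,"x":-0.4069,"y":-0.4066,"z":0.1223,"wz":77.86},{"fingers":1,"x":-0.4069,"y":-0.4066,"z":0.1223,"wz":77.86},{"fingers":1,"x":-0.4069,"y":-0.4066,"z":0.1223,"wz":77.86},{"fingers":1,"x":-0.4069,"y":-0.4066,"z":0.1223,"wz":77.86},{"fingers":1,"x":-0.4069,"y":-0.4066,"z":0.1223,"wz":77.86},{"fingers":1,"x":-0.4069,"y":-0.4066,"z":0.1223,"wz":77.86},{"fingers":1,"x":-0.4069,"y":-0.4066,"z":0.1223,"wz":77.86},{"fingers":1,"x":-0.4069,"y":-0.4066,"z":0.1223,"wz":77.86},{"fingers":1,"x":-0.4069,"y":-0.4066,"z":0.1223,"wz":77.86},{"fingers":1,"x":-0.4069,"y":-0.4066,"z":0.1223,"wz":77.86},{"fingers":1,"x":-0.4069,"y":-0.4066,"z":0.1223,"wz":77.86},{"fingers":1,"x":-0.4069,"y":-0.4066,"z":0.1223,"wz":77.86},{"fingers":1,"x":-0.4069,"y":-0.4066,"z":0.1223,"wz":77.86},{"fingers":1,"x":-0.4069,"y":-0.4066,"z":0.1223,"wz":77.86},{"fingers":1,"x":-0.4069,"y":-0.4066,"z":0.1223,"wz":77.86}])

```text
$.targets[0]: bad value
```

```bash
python3 - <<'E'
from h import *
snap('scene','s1');snap('top','t1')
go([.4305,-.028,.012],79)
E
```

```text
t 1.6 pos [0.2161 0.5058 0.2423] rot [-180.      0.    156.86] q [66.9  5.  10.1 95.1 -0.  90. ] F [0.2 0.7 1. ] M [-0.04 -0.   -0.03] op 0.0854
SHIFT [-0.4069 -0.4066  0.2303] TURN [ 0.    0.   77.86]
```

View pics/s1.png

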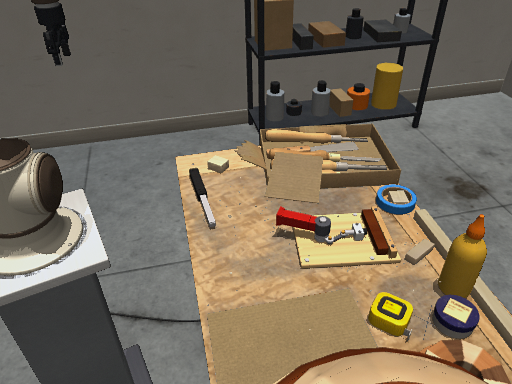

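View pics/t1.png

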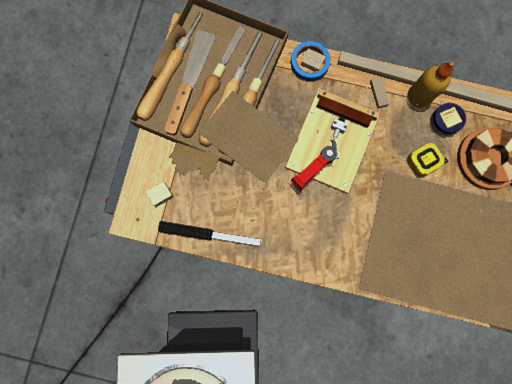

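The call was refused and nothing moved, probably because every key has to be present.

Request:
play_rows(targets=[{"fingers":1,"x":-0.407,"y":-0.407,"z":0.122,"wx":0,"wy":0,"wz":77.9},{"fingers":1,"x":-0.407,"y":-0.407,"z":0.122,"wx":0,"wy":0,"wz":77.9},{"fingers":1,"x":-0.407,"y":-0.407,"z":0.122,"wx":0,"wy":0,"wz":77.9},{"fingers":1,"x":-0.407,"y":-0.407,"z":0.122,"wx":0,"wy":0,"wz":77.9},{"fingers":1,"x":-0.407,"y":-0.407,"z":0.122,"wx":0,"wy":0,"wz":77.9},{"fingers":1,"x":-0.407,"y":-0.407,"z":0.122,"wx":0,"wy":0,"wz":77.9},{"fingers":1,"x":-0.407,"y":-0.407,"z":0.122,"wx":0,"wy":0,"wz":77.9},{"fingers":1,"x":-0.407,"y":-0.407,"z":0.122,"wx":0,"wy":0,"wz":77.9},{"fingers":1,"x":-0.407,"y":-0.407,"z":0.122,"wx":0,"wy":0,"wz":77.9},{"fingers":1,"x":-0.407,"y":-0.407,"z":0.122,"wx":0,"wy":0,"wz":77.9},{"fingers":1,"x":-0.407,"y":-0.407,"z":0.122,"wx":0,"wy":0,"wz":77.9},{"fingers":1,"x":-0.407,"y":-0.407,"z":0.122,"wx":0,"wy":0,"wz":77.9},{"fingers":1,"x":-0.407,"y":-0.407,"z":0.122,"wx":0,"wy":0,"wz":77.9},{"fingers":1,"x":-0.407,"y":-0.407,"z":0.122,"wx":0,"wy":0,"wz":77.9},{"fingers":1,"x":-0.407,"y":-0.407,"z":0.122,"wx":0,"wy":0,"wz":77.9},{"fingers":1,"x":-0.407,"y":-0.407,"z":0.122,"wx":0,"wy":0,"wz":77.9},{"fingers":1,"x":-0.407,"y":-0.407,"z":0.122,"wx":0,"wy":0,"wz":77.9},{"fingers":1,"x":-0.407,"y":-0.407,"z":0.122,"wx":0,"wy":0,"wz":77.9}])

```text
time: 3.1
ee_pos: [0.4303, -0.0275, 0.1207]
tcp_rot: [180.0, -0.0, 79.0]
wrist_force: [-1.1, -0.6, 0.5]
opening: 0.0856
```

```bash
python3 - <<'E'
from h import *
im,d=snap('scene','s2');snap('top','t2')
go([.4305,-.028,.012],79)
E
```

```text
t 3.2 pos [ 0.4304 -0.0272  0.1208] rot [ 1.7996e+02 -1.0000e-02  7.9080e+01] q [ -3.6 -12.1 -19.6  82.5   0.   97.3] F [ 0.7  0.2 -1. ] M [-0.03  0.04  0.01] op 0.0854
SHIFT [-0.0008  0.0002  0.1088] TURN [ 0.04 -0.01  0.08]
```

View pics/s2.png

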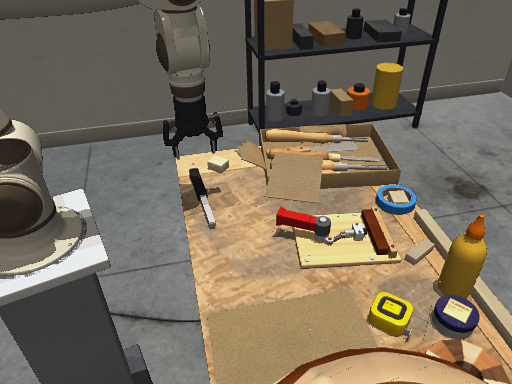

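View pics/t2.png

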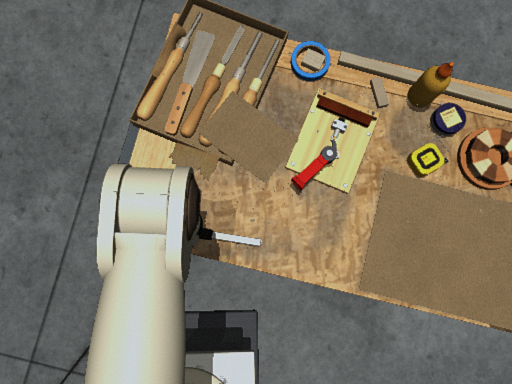

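The gripper is above the sleeve in the scene view, around (195,145), with its jaws across the bar. The offcut at (218,163) is clear. Now I descend and grip.

Request:
play_rows(targets=[{"fingers":1,"x":-0.001,"y":0,"z":0.035,"wx":0,"wy":0,"wz":0},{"fingers":1,"x":-0.001,"y":0,"z":0.07,"wx":0,"wy":0,"wz":0},{"fingers":1,"x":-0.001,"y":0,"z":0.09,"wx":0,"wy":0,"wz":0},{"fingers":1,"x":-0.001,"y":0,"z":0.1,"wx":0,"wy":0,"wz":0},{"fingers":1,"x":-0.001,"y":0,"z":0.107,"wx":0,"wy":0,"wz":0},{"fingers":1,"x":-0.001,"y":0,"z":0.107,"wx":0,"wy":0,"wz":0},{"fingers":-0.2,"x":-0.001,"y":0,"z":0.107,"wx":0,"wy":0,"wz":0},{"fingers":-0.3,"x":-0.001,"y":0,"z":0.107,"wx":0,"wy":0,"wz":0},{"fingers":-1,"x":-0.001,"y":0,"z":0.107,"wx":0,"wy":0,"wz":0},{"fingers":-1,"x":-0.001,"y":0,"z":0.107,"wx":0,"wy":0,"wz":0},{"fingers":-1,"x":-0.001,"y":0,"z":0.107,"wx":0,"wy":0,"wz":0},{"fingers":-1,"x":-0.001,"y":0,"z":0.107,"wx":0,"wy":0,"wz":0},{"fingers":-1,"x":-0.001,"y":0,"z":0.107,"wx":0,"wy":0,"wz":0},{"fingers":-1,"x":-0.001,"y":0,"z":0.107,"wx":0,"wy":0,"wz":0}], grip_force=80)

```text
time: 4.37
ee_pos: [0.4307, -0.0295, 0.0142]
tcp_rot: [179.9, -0.0, 79.0]
wrist_force: [-0.7, 0.9, 5.5]
opening: 0.0243
```

```bash
python3 - <<'E'
from h import *
# target hover pre-insert: grip 0.31 from hinge along 132.5deg, bar axis z .05+.03
go([.4305,-.028,.08],79)
E
```

```text
t 4.37 pos [ 0.4307 -0.0295  0.0142] rot [ 1.7993e+02 -1.0000e-02  7.8960e+01] q [ -3.9  -9.5 -29.3  70.1   0.   97.1] F [-0.7  0.9  5.5] M [0.04 0.31 0.04] op 0.0243
SHIFT [ 0.0014 -0.0004 -0.0658] TURN [ 0.07 -0.01 -0.04]
```

```bash
python3 - <<'E'
from h import *
u=np.array([np.cos(np.radians(132.5)),np.sin(np.radians(132.5))])
g=np.array([.6075,-.348])+.31*u
go([*g,.0812],132.5)
E
```

```text
t 4.37 pos [ 0.4307 -0.0295  0.0142] rot [ 1.7993e+02 -1.0000e-02  7.8960e+01] q [ -3.9  -9.5 -29.3  70.1   0.   97.1] F [-0.7  0.9  5.5] M [0.04 0.31 0.04] op 0.0243
SHIFT [-0.0946 -0.0148 -0.0671] TURN [ 7.000e-02  2.000e-02 -5.354e+01]
```

Request:
play_rows(targets=[{"fingers":-1,"x":0,"y":0,"z":-0.02,"wx":0,"wy":0,"wz":0},{"fingers":-1,"x":0,"y":0,"z":-0.045,"wx":0,"wy":0,"wz":0},{"fingers":-1,"x":0,"y":0,"z":-0.067,"wx":0,"wy":0,"wz":0},{"fingers":-1,"x":-0.01,"y":-0.002,"z":-0.067,"wx":0,"wy":0,"wz":-5},{"fingers":-1,"x":-0.02,"y":-0.003,"z":-0.067,"wx":0,"wy":0,"wz":-11},{"fingers":-1,"x":-0.03,"y":-0.005,"z":-0.067,"wx":0,"wy":0,"wz":-17},{"fingers":-1,"x":-0.04,"y":-0.006,"z":-0.067,"wx":0,"wy":0,"wz":-23},{"fingers":-1,"x":-0.05,"y":-0.008,"z":-0.067,"wx":0,"wy":0,"wz":-29},{"fingers":-1,"x":-0.06,"y":-0.01,"z":-0.067,"wx":0,"wy":0,"wz":-35},{"fingers":-1,"x":-0.07,"y":-0.011,"z":-0.067,"wx":0,"wy":0,"wz":-41},{"fingers":-1,"x":-0.08,"y":-0.013,"z":-0.067,"wx":0,"wy":0,"wz":-47},{"fingers":-1,"x":-0.09,"y":-0.014,"z":-0.067,"wx":0,"wy":0,"wz":-51},{"fingers":-1,"x":-0.095,"y":-0.015,"z":-0.067,"wx":0,"wy":0,"wz":-53.5},{"fingers":-1,"x":-0.095,"y":-0.015,"z":-0.067,"wx":0,"wy":0,"wz":-53.5},{"fingers":-1,"x":-0.095,"y":-0.015,"z":-0.067,"wx":0,"wy":0,"wz":-53.5}])

```text
time: 5.62
ee_pos: [0.3971, -0.1198, 0.08]
tcp_rot: [-180.0, -0.0, 132.3]
wrist_force: [0.9, 0.1, -3.1]
opening: 0.0245
```

```bash
python3 - <<'E'
from h import *
for cam in['top','scene']:
    im,d=snap(cam,cam+'3'); np.save(f'pics/{cam}3.npy',d); P=cloud(cam,d)
    for n in['bar_tip','socket_mouth','bar_grip']:
        for r in bot.place_of(n,cam)[:2]: print(cam,n,round(r['confidence'],2),np.round(r['point'],1),atz(cam,r['point'],.05 if n=='socket_mouth' else .08).round(4))
    for n in ['extension_bar','clamp_handle']:
      for r in bot.outline_of(n,cam)[:1]:
        Q=P[r['region']&(d>0)]; Q=Q[(Q[:,2]>.04)&(Q[:,2]<.12)]
        rect=cv2.minAreaRect(Q[:,:2].astype(np.float32)*1000); print(n,round(r['confidence'],2),len(Q),np.percentile(Q[:,2],[5,50,95]).round(3)); print(np.round(cv2.boxPoints(rect)).tolist())
go([.4,-.12,.08],132.5)
im=cv2.imread('pics/scene3.png');cv2.imwrite('pics/z3.png',cv2.resize(im[100:280,150:400],None,fx=3,fy=3,interpolation=cv2.INTER_CUBIC))
im=cv2.imread('pics/top3.png');cv2.imwrite('pics/z4.png',cv2.resize(im[80:280,150:400],None,fx=3,fy=3,interpolation=cv2.INTER_CUBIC))
E
```

```text
top bar_tip 0.49 [200.  283.2] [ 0.4943 -0.2332  0.08  ]
top socket_mouth 0.67 [184.6 295.6] [ 0.5346 -0.2661  0.05  ]
extension_bar 0.65 145 [0.083 0.086 0.089]
[[461.0, -201.0], [497.0, -239.0], [508.0, -228.0], [471.0, -190.0]]
clamp_handle 0.62 628 [0.058 0.063 0.068]
[[522.0, -279.0], [605.0, -372.0], [632.0, -347.0], [550.0, -255.0]]
scene socket_mouth 0.25 [194.4 208.4] [ 0.4272 -0.1085  0.05  ]
scene bar_grip 0.84 [190.3 195.4] [ 0.3922 -0.1153  0.08  ]
extension_bar 0.96 854 [0.073 0.087 0.094]
[[323.0, -62.0], [493.0, -242.0], [514.0, -223.0], [343.0, -43.0]]
clamp_handle 0.56 817 [0.043 0.063 0.068]
[[523.0, -282.0], [606.0, -376.0], [635.0, -350.0], [552.0, -257.0]]
t 6.22 pos [ 0.3974 -0.1197  0.0803] rot [-180.     -0.    132.46] q [-16.8 -13.8 -25.5  78.4  -0.   30.8] F [-0.3  0.1 -3.6] M [-0.03 -0.01  0.06] op 0.0245
SHIFT [-0.002   0.0018  0.0003] TURN [-0.   -0.   -0.04]
```

View pics/z3.png

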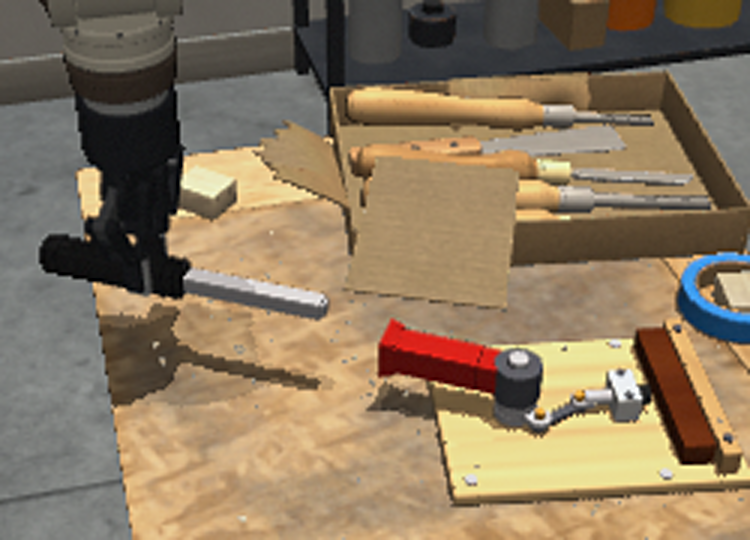

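View pics/z4.png

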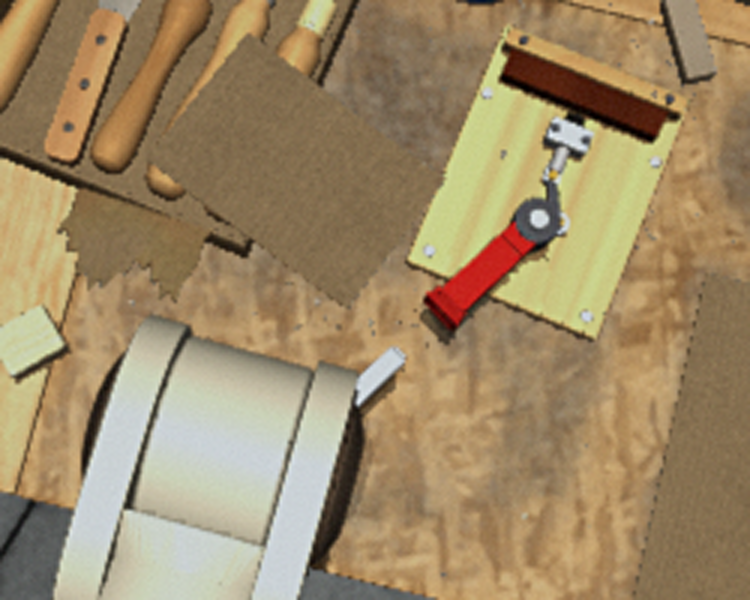

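```bash
cat > fit.py <<'E'
from h import *
def barfit(cam,d,im,yaw,tcp):
    """bar in the frame of TCP: s along bar (to tip), l lateral"""
    P=cloud(cam,d); a=np.radians(yaw-180); e=np.array([np.cos(a),np.sin(a)]); n=np.array([-e[1],e[0]])
    rel=P[...,:2]-np.array(tcp[:2]); s=rel@e; l=rel@n; z=P[...,2]
    m=(d>0)&(s>.05)&(s<.16)&(abs(l)<.02)&(z>tcp[2]-.02)&(z<tcp[2]+.03)&(im.min(-1)>110)
    S,L,Z=s[m],l[m],z[m]
    return S,L,Z
def handlefit(cam,d,im,H,ang):
    P=cloud(cam,d); u=np.array([np.cos(ang),np.sin(ang)]);n=np.array([-u[1],u[0]])
    b,g,r=[im[...,i].astype(int) for i in range(3)]
    rel=P[...,:2]-H; s=rel@u;l=rel@n; z=P[...,2]
    m=(d>0)&(r>130)&(g<70)&(b<70)&(s>.03)&(s<.115)&(abs(l)<.03)&(z>.056)&(z<.08)
    return s[m],l[m],z[m]
E
python3 - <<'E'
from fit import *
for cam in['top','scene']:
    im=cv2.imread(f'pics/{cam}3.png');d=np.load(f'pics/{cam}3.npy')
    S,L,Z=barfit(cam,d,im,132.46,[.3974,-.1197,.0803])
    print(cam,len(S),'smax',S.max().round(4))
    for a in np.arange(.05,.165,.02):
        k=(S>=a)&(S<a+.02)
        if k.sum()>4: print(' bar s',round(a+.01,3),k.sum(),'l',np.percentile(L[k],[5,50,95]).round(4),'z',np.percentile(Z[k],[10,50,90]).round(4))
    s,l,z=handlefit(cam,d,im,np.array([.6075,-.348]),np.radians(132.5))
    print('smax',s.max().round(4))
    for a in np.arange(.03,.12,.015):
        k=(s>=a)&(s<a+.015)
        if k.sum()>4: print(' h s',round(a+.0075,3),k.sum(),'l',np.percentile(l[k],[3,50,97]).round(4),'z',np.percentile(z[k],[10,50,90]).round(4))
    # hinge cap
    P=cloud(cam,d); m=(d>0)&(np.hypot(P[...,0]-.6075,P[...,1]+.348)<.02)&(P[...,2]>.055)
    Q=P[m];print('cap',m.sum(),((Q.max(0)+Q.min(0))/2).round(4),np.ptp(Q,axis=0).round(3))
E
```

```text
top 146 smax 0.155
 bar s 0.1 11 l [-0.0076 -0.0044 -0.0004] z [0.0848 0.0863 0.0871]
 bar s 0.12 62 l [-0.0073 -0.0007  0.0071] z [0.0841 0.0859 0.0887]
 bar s 0.14 60 l [-0.0069  0.0004  0.0078] z [0.0836 0.0859 0.0889]
 bar s 0.16 13 l [-0.0039  0.0014  0.0071] z [0.0816 0.0832 0.0871]
smax 0.1071
 h s 0.038 65 l [-0.0129 -0.0012  0.0105] z [0.0598 0.0621 0.0651]
 h s 0.052 67 l [-0.0126 -0.001   0.0108] z [0.0603 0.0628 0.0652]
 h s 0.068 64 l [-0.0123 -0.0006  0.0095] z [0.06   0.0622 0.0644]
 h s 0.082 64 l [-0.0132 -0.0019  0.0099] z [0.06   0.0628 0.0653]
 h s 0.098 70 l [-0.0148 -0.0014  0.012 ] z [0.0605 0.0639 0.0682]
 h s 0.112 11 l [-0.017  -0.0028  0.0128] z [0.0654 0.0676 0.0711]
cap 190 [ 0.6065 -0.3464  0.0635] [0.036 0.036 0.016]
scene 190 smax 0.1558
 bar s 0.06 36 l [-0.006   0.0008  0.0079] z [0.0872 0.0887 0.0898]
 bar s 0.08 34 l [-0.0064  0.0002  0.0081] z [0.0874 0.0884 0.0896]
 bar s 0.1 37 l [-0.0061  0.0002  0.0083] z [0.087  0.0886 0.0894]
 bar s 0.12 37 l [-0.0053 -0.0004  0.0075] z [0.0868 0.0884 0.0902]
 bar s 0.14 35 l [-0.005   0.0006  0.0083] z [0.0874 0.0885 0.0899]
 bar s 0.16 11 l [-0.0058  0.0019  0.0092] z [0.0837 0.0873 0.089 ]
smax 0.1045
 h s 0.038 44 l [-0.0122  0.0001  0.0111] z [0.0633 0.0646 0.0666]
 h s 0.052 44 l [-0.0125 -0.0009  0.0103] z [0.0633 0.0644 0.0657]
 h s 0.068 43 l [-0.0124 -0.0013  0.01  ] z [0.0635 0.0645 0.0652]
 h s 0.082 42 l [-0.0115 -0.001   0.0104] z [0.063  0.0645 0.0664]
 h s 0.098 54 l [-0.0153 -0.0015  0.013 ] z [0.0638 0.067  0.0694]
cap 191 [ 0.6068 -0.349   0.0638] [0.038 0.038 0.017]
```

```bash
cat >> fit.py <<'E'
H=np.array([.6075,-.348]); A0=np.radians(132.5)
u0=np.array([np.cos(A0),np.sin(A0)]); n0=np.array([-u0[1],u0[0]])
def ins(dist,ang=132.0):
    A=H+.07*u0-.0008*n0; a=np.radians(ang); return A+(dist-.07)*np.array([np.cos(a),np.sin(a)])
E
python3 - <<'E'
from fit import *
go([*ins(.277),.0515],132)
for x in(.25,.19): print(np.round(ins(x),4))
E
```

```text
t 6.22 pos [ 0.3974 -0.1197  0.0803] rot [-180.     -0.    132.46] q [-16.8 -13.8 -25.5  78.4  -0.   30.8] F [-0.3  0.1 -3.6] M [-0.03 -0.01  0.06] op 0.0245
SHIFT [-0.0333  0.0033  0.0288] TURN [-0.   -0.    0.46]
[ 0.4404 -0.1621]
[ 0.4805 -0.2067]
```

Request:
play_rows(targets=[{"fingers":-1,"x":0,"y":0.002,"z":0.015,"wx":0,"wy":0,"wz":0.5},{"fingers":-1,"x":0,"y":0.0033,"z":0.0288,"wx":0,"wy":0,"wz":0.5},{"fingers":-1,"x":-0.015,"y":0.0033,"z":0.0288,"wx":0,"wy":0,"wz":0.5},{"fingers":-1,"x":-0.0333,"y":0.0033,"z":0.0288,"wx":0,"wy":0,"wz":0.5},{"fingers":-1,"x":-0.0333,"y":0.0033,"z":0.0288,"wx":0,"wy":0,"wz":0.5},{"fingers":-1,"x":-0.0333,"y":0.0033,"z":0.0288,"wx":0,"wy":0,"wz":0.5}])

```text
time: 6.72
ee_pos: [0.4224, -0.1424, 0.0513]
tcp_rot: [-180.0, -0.0, 131.9]
wrist_force: [-0.3, -0.2, -3.5]
opening: 0.0246
```

```bash
python3 - <<'E'
from fit import *
for cam in['top','scene']:
    im,d=snap(cam,cam+'4'); o=bot.get_obs()
    S,L,Z=barfit(cam,d,im,o['tcp_rot'][2],o['ee_pos']); print(cam,len(S),S.max().round(4),np.median(L).round(4),((np.percentile(L,3)+np.percentile(L,97))/2).round(4),np.median(Z).round(4))
    s,l,z=handlefit(cam,d,im,H,A0);print('h',s.max().round(4),((np.percentile(l,3)+np.percentile(l,97))/2).round(4),np.median(z).round(4))
im=cv2.imread('pics/scene4.png');cv2.imwrite('pics/z5.png',cv2.resize(im[170:260,180:350],None,fx=4.5,fy=4.5,interpolation=cv2.INTER_CUBIC))
im=cv2.imread('pics/top4.png');cv2.imwrite('pics/z6.png',cv2.resize(im[120:240,240:380],None,fx=5,fy=5,interpolation=cv2.INTER_CUBIC))
go([*ins(.25),.0515],132)
go([*ins(.21),.0515],132)
E
```

```text
top 76 0.1549 -0.0001 0.0009 0.057
h 0.1078 -0.0014 0.0629
scene 193 0.1567 0.0003 0.001 0.0594
h 0.1046 -0.0011 0.0649
t 6.82 pos [ 0.4219 -0.1419  0.0514] rot [-1.7999e+02 -4.0000e-02  1.3195e+02] q [-18.6  -8.7 -24.4  74.4   0.   29.5] F [ 0.6  0.2 -3.6] M [ 0.01 -0.   -0.05] op 0.0246
SHIFT [-0.0274  0.0002 -0.0001] TURN [-0.01 -0.04 -0.05]
t 6.82 pos [ 0.4219 -0.1419  0.0514] rot [-1.7999e+02 -4.0000e-02  1.3195e+02] q [-18.6  -8.7 -24.4  74.4   0.   29.5] F [ 0.6  0.2 -3.6] M [ 0.01 -0.   -0.05] op 0.0246
SHIFT [-0.0674  0.0002 -0.0001] TURN [-0.01 -0.04 -0.05]
```

View pics/z5.png

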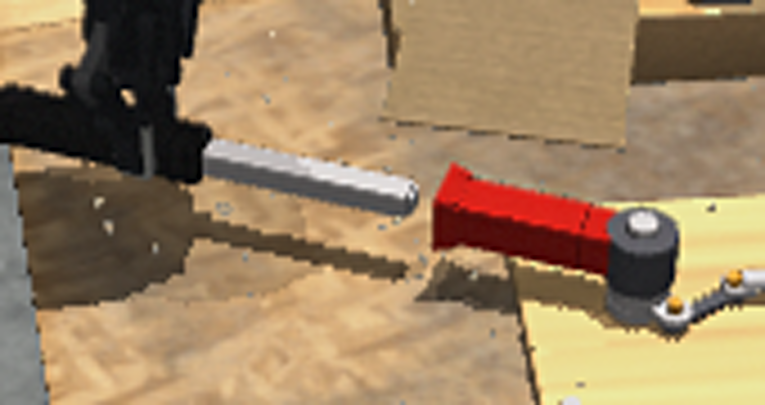

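View pics/z6.png

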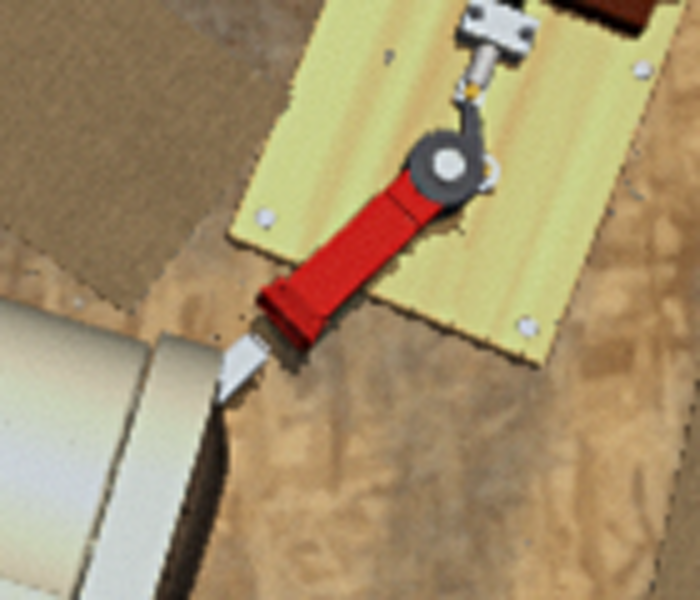

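The bar is in line with the mouth in both views, about 0.7 mm low. I raise it slightly and enter in small steps.

Request:
play_rows(targets=[{"fingers":-1,"x":-0.005,"y":0.0002,"z":-0.0006,"wx":0,"wy":0,"wz":0},{"fingers":-1,"x":-0.01,"y":0.0002,"z":-0.0006,"wx":0,"wy":0,"wz":0},{"fingers":-1,"x":-0.015,"y":0.0002,"z":-0.0006,"wx":0,"wy":0,"wz":0},{"fingers":-1,"x":-0.02,"y":0.0002,"z":-0.0006,"wx":0,"wy":0,"wz":0},{"fingers":-1,"x":-0.024,"y":0.0002,"z":-0.0006,"wx":0,"wy":0,"wz":0},{"fingers":-1,"x":-0.028,"y":0.0002,"z":-0.0006,"wx":0,"wy":0,"wz":0},{"fingers":-1,"x":-0.031,"y":0.0002,"z":-0.0006,"wx":0,"wy":0,"wz":0}])

```text
time: 7.4
ee_pos: [0.4435, -0.1654, 0.052]
tcp_rot: [-180.0, -0.0, 132.0]
wrist_force: [0.2, -0.4, -2.2]
opening: 0.0242
```

```bash
python3 - <<'E'
from fit import *
go([*ins(.21),.052],132)
E
```

```text
t 7.4 pos [ 0.4435 -0.1654  0.052 ] rot [-180.     -0.    131.95] q [-20.5  -4.8 -20.8  74.   -0.   27.6] F [ 0.2 -0.4 -2.2] M [-0.03  0.07  0.02] op 0.0242
SHIFT [-0.0354 -0.      0.    ] TURN [-0.   -0.   -0.05]
```

Request:
play_rows(targets=[{"fingers":-1,"x":-0.004,"y":0,"z":0,"wx":0,"wy":0,"wz":0},{"fingers":-1,"x":-0.008,"y":0,"z":0,"wx":0,"wy":0,"wz":0},{"fingers":-1,"x":-0.012,"y":0,"z":0,"wx":0,"wy":0,"wz":0},{"fingers":-1,"x":-0.016,"y":0,"z":0,"wx":0,"wy":0,"wz":0},{"fingers":-1,"x":-0.02,"y":0,"z":0,"wx":0,"wy":0,"wz":0}])

```text
time: 7.82
ee_pos: [0.4568, -0.1802, 0.0521]
tcp_rot: [180.0, 0.0, 132.0]
wrist_force: [0.8, 0.3, -2.8]
opening: 0.0243
```

```bash
python3 - <<'E'
from fit import *
go([*ins(.21),.052],132)
E
```

```text
t 7.82 pos [ 0.4568 -0.1802  0.0521] rot [180.     0.   131.97] q [-21.5  -2.4 -18.5  73.9   0.   26.5] F [ 0.8  0.3 -2.8] M [0.03 0.01 0.02] op 0.0243
SHIFT [-0.0156 -0.0001  0.0001] TURN [ 0.    0.   -0.03]
```

Request:
play_rows(targets=[{"fingers":-1,"x":-0.004,"y":0,"z":0,"wx":0,"wy":0,"wz":0},{"fingers":-1,"x":-0.008,"y":0,"z":0,"wx":0,"wy":0,"wz":0},{"fingers":-1,"x":-0.012,"y":0,"z":0,"wx":0,"wy":0,"wz":0},{"fingers":-1,"x":-0.016,"y":0,"z":0,"wx":0,"wy":0,"wz":0},{"fingers":-1,"x":-0.02,"y":0,"z":0,"wx":0,"wy":0,"wz":0},{"fingers":-1,"x":-0.024,"y":0,"z":0,"wx":0,"wy":0,"wz":0},{"fingers":-1,"x":-0.028,"y":0,"z":0,"wx":0,"wy":0,"wz":0},{"fingers":-1,"x":-0.03,"y":0,"z":0,"wx":0,"wy":0,"wz":0}])

```text
time: 8.48
ee_pos: [0.477, -0.2026, 0.0521]
tcp_rot: [180.0, 0.0, 132.0]
wrist_force: [-0.3, -0.1, -3.8]
opening: 0.0245
```

```bash
python3 - <<'E'
from fit import *
go([*ins(.187),.052],132)
E
```

```text
t 8.48 pos [ 0.477  -0.2026  0.0521] rot [1.8000e+02 1.0000e-02 1.3196e+02] q [-23.    1.3 -14.8  73.8  -0.   25. ] F [-0.3 -0.1 -3.8] M [ 0.03 -0.04 -0.  ] op 0.0245
SHIFT [-0.0084 -0.0001  0.0001] TURN [ 0.    0.01 -0.04]
```

Smooth so far, with no contact force. Next I feel for the floor.

Request:
play_rows(targets=[{"fingers":-1,"x":-0.002,"y":0,"z":0,"wx":0,"wy":0,"wz":0},{"fingers":-1,"x":-0.004,"y":0,"z":0,"wx":0,"wy":0,"wz":0},{"fingers":-1,"x":-0.006,"y":0,"z":0,"wx":0,"wy":0,"wz":0},{"fingers":-1,"x":-0.007,"y":0,"z":0,"wx":0,"wy":0,"wz":0}])

```text
time: 8.82
ee_pos: [0.4814, -0.2076, 0.0521]
tcp_rot: [180.0, 0.0, 132.0]
wrist_force: [1.3, 0.2, -3.2]
opening: 0.0244
```

Request:
play_rows(targets=[{"fingers":-1,"x":-0.001,"y":0,"z":0,"wx":0,"wy":0,"wz":0}])

```text
time: 8.9
ee_pos: [0.482, -0.2082, 0.0521]
tcp_rot: [-180.0, -0.0, 132.0]
wrist_force: [-0.2, 0.3, -3.0]
opening: 0.0245
```

Request:
play_rows(targets=[{"fingers":-1,"x":-0.001,"y":0,"z":0,"wx":0,"wy":0,"wz":0}])

```text
time: 8.98
ee_pos: [0.4826, -0.2089, 0.0521]
tcp_rot: [-180.0, -0.0, 132.0]
wrist_force: [0.7, 0.2, -4.1]
opening: 0.0247
```

Request:
play_rows(targets=[{"fingers":-1,"x":-0.001,"y":0,"z":0,"wx":0,"wy":0,"wz":0}])

```text
time: 9.07
ee_pos: [0.4833, -0.2097, 0.0521]
tcp_rot: [-180.0, -0.0, 132.0]
wrist_force: [-1.0, 0.6, -3.3]
opening: 0.0246
```

Request:
play_rows(targets=[{"fingers":-1,"x":-0.001,"y":0,"z":0,"wx":0,"wy":0,"wz":0}])

```text
time: 9.15
ee_pos: [0.4835, -0.2099, 0.0519]
tcp_rot: [-180.0, -0.1, 132.0]
wrist_force: [-5.0, 5.0, -2.2]
opening: 0.0244
```

Request:
play_rows(targets=[{"fingers":-1,"x":-0.001,"y":0,"z":0,"wx":0,"wy":0,"wz":0}])

```text
time: 9.23
ee_pos: [0.4835, -0.21, 0.0516]
tcp_rot: [-180.0, -0.2, 132.0]
wrist_force: [-7.6, 9.8, -1.0]
opening: 0.0245
```

The floor is felt at 185.5 mm TCP-to-hinge with about 12 N axial. I relieve that push and start the slack part of the swing.

Request:
play_rows(targets=[{"fingers":-1,"x":0.0014,"y":0,"z":0,"wx":0,"wy":0,"wz":0},{"fingers":-1,"x":0.0013,"y":-0.0065,"z":0,"wx":0,"wy":0,"wz":-2},{"fingers":-1,"x":0.0009,"y":-0.0129,"z":0,"wx":0,"wy":0,"wz":-4},{"fingers":-1,"x":0.0004,"y":-0.0194,"z":0,"wx":0,"wy":0,"wz":-6},{"fingers":-1,"x":-0.0004,"y":-0.0258,"z":0,"wx":0,"wy":0,"wz":-8},{"fingers":-1,"x":-0.0004,"y":-0.0258,"z":0,"wx":0,"wy":0,"wz":-8}])

```text
time: 9.73
ee_pos: [0.4651, -0.2289, 0.052]
tcp_rot: [180.0, -0.0, 140.0]
wrist_force: [-0.3, 2.0, -4.5]
opening: 0.0246
```

```bash
cat >> fit.py <<'E'
def st():
    o=bot.get_obs(); p=np.array(o['ee_pos']); r=p[:2]-H; a=np.arctan2(r[1],r[0]); ur=r/np.hypot(*r); ut=np.array([-ur[1],ur[0]])
    F=np.array(o['wrist_force'])
    print('t',round(float(o['time']),2),'dist',np.hypot(*r).round(4),'ang',np.degrees(a).round(2),'yaw',np.round(o['tcp_rot'],2),'z',p[2].round(4),'Frad(out+)',(F[:2]@ur).round(1),'Ftan(ccw+)',(F[:2]@ut).round(1),'Fz',F[2].round(1),'M',np.round(o['torque'],2),'q',np.round(o['q'],0))
E
python3 -c "
from fit import *
st()"
```

```text
t 9.73 dist 0.1857 ang 140.08 yaw [ 1.7999e+02 -3.0000e-02  1.4004e+02] z 0.052 Frad(out+) 1.5 Ftan(ccw+) -1.4 Fz -4.5 M [0.61 0.24 0.27] q [-26.   1. -15.  74.   0.  14.]
```

Request:
play_rows(targets=[{"fingers":-1,"x":-0.0001,"y":-0.0065,"z":0,"wx":0,"wy":0,"wz":-2},{"fingers":-1,"x":-0.0005,"y":-0.0129,"z":0,"wx":0,"wy":0,"wz":-4},{"fingers":-1,"x":-0.001,"y":-0.0194,"z":0,"wx":0,"wy":0,"wz":-6},{"fingers":-1,"x":-0.0018,"y":-0.0258,"z":0,"wx":0,"wy":0,"wz":-8},{"fingers":-1,"x":-0.0028,"y":-0.0322,"z":0,"wx":0,"wy":0,"wz":-10}])

```text
time: 10.15
ee_pos: [0.4472, -0.2541, 0.052]
tcp_rot: [179.9, -0.1, 150.1]
wrist_force: [0.1, 7.9, -2.8]
opening: 0.0245
```

```bash
python3 -c "
from fit import *
st();snap('scene','s5')"
```

```text
t 10.15 dist 0.1858 ang 149.63 yaw [ 1.7988e+02 -5.0000e-02  1.5007e+02] z 0.052 Frad(out+) 3.9 Ftan(ccw+) -6.9 Fz -2.8 M [ 1.46 -0.19  0.45] q [-30.   1. -15.  74.   0.   0.]
```

View pics/s5.png

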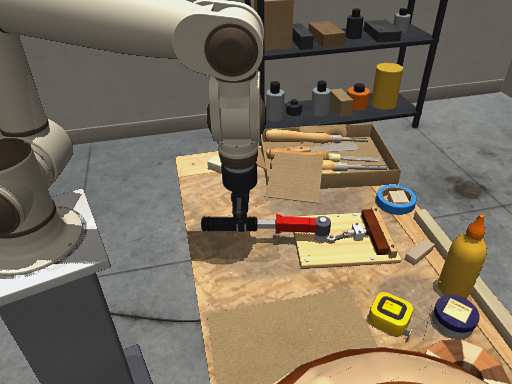

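The bar is seated and the spring load has begun: Ftan −7 N at 150°.

Request:
play_rows(targets=[{"fingers":-1,"x":-0.0001,"y":-0.0065,"z":0,"wx":0,"wy":0,"wz":-2},{"fingers":-1,"x":-0.0005,"y":-0.0129,"z":0,"wx":0,"wy":0,"wz":-4},{"fingers":-1,"x":-0.0005,"y":-0.0129,"z":0,"wx":0,"wy":0,"wz":-4}])

```text
time: 10.45
ee_pos: [0.441, -0.2657, 0.052]
tcp_rot: [179.9, -0.1, 154.1]
wrist_force: [-0.4, 8.7, -1.4]
opening: 0.0248
```

```bash
python3 -c "
from fit import *
st()"
```

```text
t 10.45 dist 0.1858 ang 153.71 yaw [ 1.7988e+02 -6.0000e-02  1.5407e+02] z 0.052 Frad(out+) 4.2 Ftan(ccw+) -7.6 Fz -1.4 M [1.67 0.02 0.64] q [-31.   1. -15.  74.   0.  -5.]
```

Request:
play_rows(targets=[{"fingers":-1,"x":-0.0001,"y":-0.0065,"z":0,"wx":0,"wy":0,"wz":-2},{"fingers":-1,"x":-0.0005,"y":-0.0129,"z":0,"wx":0,"wy":0,"wz":-4}])

```text
time: 10.62
ee_pos: [0.4359, -0.2768, 0.052]
tcp_rot: [179.9, -0.1, 158.1]
wrist_force: [-2.4, 9.8, -0.6]
opening: 0.0244
```

```bash
python3 -c "
from fit import *
st()"
```

```text
t 10.62 dist 0.1858 ang 157.48 yaw [ 1.7986e+02 -7.0000e-02  1.5806e+02] z 0.052 Frad(out+) 6.0 Ftan(ccw+) -8.1 Fz -0.6 M [1.77 0.2  0.31] q [-32.   1. -15.  74.   0. -11.]
```

Request:
play_rows(targets=[{"fingers":-1,"x":0.0003,"y":-0.0049,"z":0,"wx":0,"wy":0,"wz":-1.5},{"fingers":-1,"x":0.0003,"y":-0.0097,"z":0,"wx":0,"wy":0,"wz":-3}])

```text
time: 10.78
ee_pos: [0.4323, -0.286, 0.0521]
tcp_rot: [179.8, -0.0, 161.0]
wrist_force: [0.6, 9.0, -0.8]
opening: 0.0247
```

```bash
python3 -c "
from fit import *
st()"
```

```text
t 10.78 dist 0.1859 ang 160.5 yaw [ 1.7985e+02 -2.0000e-02  1.6104e+02] z 0.0521 Frad(out+) 2.4 Ftan(ccw+) -8.7 Fz -0.8 M [ 1.68 -0.3   0.37] q [-34.   1. -15.  74.   0. -15.]
```

Request:
play_rows(targets=[{"fingers":-1,"x":0,"y":-0.0049,"z":0,"wx":0,"wy":0,"wz":-1.5},{"fingers":-1,"x":-0.0003,"y":-0.0097,"z":0,"wx":0,"wy":0,"wz":-3}])

```text
time: 10.95
ee_pos: [0.4293, -0.2952, 0.0521]
tcp_rot: [179.8, -0.0, 164.0]
wrist_force: [-0.9, 9.5, -0.3]
opening: 0.0246
```

```bash
python3 -c "
from fit import *
st()"
```

```text
t 10.95 dist 0.1858 ang 163.49 yaw [ 1.7985e+02 -2.0000e-02  1.6404e+02] z 0.0521 Frad(out+) 3.5 Ftan(ccw+) -8.9 Fz -0.3 M [1.77 0.05 0.36] q [-35.   2. -14.  74.   0. -19.]
```

Near these angles −Fy is approximately Ftan, so I watch Fy directly.

Request:
play_rows(targets=[{"fingers":-1,"x":0,"y":-0.0049,"z":0,"wx":0,"wy":0,"wz":-1.5},{"fingers":-1,"x":-0.0003,"y":-0.0097,"z":0,"wx":0,"wy":0,"wz":-3}])

```text
time: 11.12
ee_pos: [0.4268, -0.3046, 0.0521]
tcp_rot: [179.9, -0.0, 167.0]
wrist_force: [-1.7, 8.9, 0.7]
opening: 0.0243
```

Request:
play_rows(targets=[{"fingers":-1,"x":0,"y":-0.0049,"z":0,"wx":0,"wy":0,"wz":-1.5},{"fingers":-1,"x":-0.0003,"y":-0.0097,"z":0,"wx":0,"wy":0,"wz":-3}])

```text
time: 11.28
ee_pos: [0.4248, -0.3141, 0.0521]
tcp_rot: [179.9, -0.0, 170.0]
wrist_force: [-1.6, 8.3, 0.1]
opening: 0.0244
```

Request:
play_rows(targets=[{"fingers":-1,"x":0,"y":-0.0049,"z":0,"wx":0,"wy":0,"wz":-1.5}])

```text
time: 11.37
ee_pos: [0.4239, -0.319, 0.0521]
tcp_rot: [179.9, -0.0, 171.5]
wrist_force: [-1.7, 8.0, -0.1]
opening: 0.0244
```

```bash
python3 -c "
from fit import *
st()"
```

```text
t 11.37 dist 0.1858 ang 171.03 yaw [ 1.7986e+02 -4.0000e-02  1.7153e+02] z 0.0521 Frad(out+) 2.9 Ftan(ccw+) -7.6 Fz -0.1 M [1.63 0.27 0.47] q [-37.   3. -13.  74.   0. -29.]
```

The load is falling, so the dead point is ahead.

Request:
play_rows(targets=[{"fingers":-1,"x":0,"y":-0.0049,"z":0,"wx":0,"wy":0,"wz":-1.5},{"fingers":-1,"x":-0.0003,"y":-0.0097,"z":0,"wx":0,"wy":0,"wz":-3}])

```text
time: 11.53
ee_pos: [0.4226, -0.3287, 0.0521]
tcp_rot: [179.9, -0.1, 174.5]
wrist_force: [-3.7, 7.6, 0.3]
opening: 0.0243
```

Request:
play_rows(targets=[{"fingers":-1,"x":0,"y":-0.0049,"z":0,"wx":0,"wy":0,"wz":-1.5}])

```text
time: 11.62
ee_pos: [0.4222, -0.3337, 0.0521]
tcp_rot: [179.9, -0.0, 176.0]
wrist_force: [-3.0, 6.7, 0.2]
opening: 0.0246
```

Request:
play_rows(targets=[{"fingers":-1,"x":0,"y":-0.0049,"z":0,"wx":0,"wy":0,"wz":-1.5}])

```text
time: 11.7
ee_pos: [0.4219, -0.3387, 0.0521]
tcp_rot: [179.9, -0.0, 177.5]
wrist_force: [-2.4, 6.8, 0.1]
opening: 0.0244
```

Request:
play_rows(targets=[{"fingers":-1,"x":0,"y":-0.0049,"z":0,"wx":0,"wy":0,"wz":-1.5}])

```text
time: 11.78
ee_pos: [0.4217, -0.3436, 0.0521]
tcp_rot: [179.9, -0.0, 179.0]
wrist_force: [-3.0, 6.4, -1.6]
opening: 0.0246
```

```bash
python3 -c "
from fit import *
st()"
```

```text
t 11.78 dist 0.1859 ang 178.66 yaw [ 1.7990e+02 -3.0000e-02  1.7902e+02] z 0.0521 Frad(out+) 3.2 Ftan(ccw+) -6.3 Fz -1.6 M [1.21 0.23 0.58] q [-39.   5. -11.  74.   0. -38.]
```

Request:
play_rows(targets=[{"fingers":-1,"x":0,"y":-0.0049,"z":0,"wx":0,"wy":0,"wz":-1.5},{"fingers":-1,"x":-0.0003,"y":-0.0097,"z":0,"wx":0,"wy":0,"wz":-3}])

```text
time: 11.95
ee_pos: [0.4218, -0.3537, 0.052]
tcp_rot: [179.9, -0.0, -178.0]
wrist_force: [-3.0, 5.2, -1.7]
opening: 0.0241
```

Request:
play_rows(targets=[{"fingers":-1,"x":0,"y":-0.0049,"z":0,"wx":0,"wy":0,"wz":-1.5}])

```text
time: 12.03
ee_pos: [0.4221, -0.3588, 0.0521]
tcp_rot: [180.0, -0.0, -176.5]
wrist_force: [-1.9, 3.0, -2.5]
opening: 0.0242
```

Request:
play_rows(targets=[{"fingers":-1,"x":0,"y":-0.0049,"z":0,"wx":0,"wy":0,"wz":-1.5}])

```text
time: 12.12
ee_pos: [0.4224, -0.3639, 0.0521]
tcp_rot: [180.0, -0.0, -175.0]
wrist_force: [-1.4, 1.4, -3.4]
opening: 0.0246
```

Request:
play_rows(targets=[{"fingers":-1,"x":0,"y":-0.0049,"z":0,"wx":0,"wy":0,"wz":-1.5}])

```text
time: 12.2
ee_pos: [0.423, -0.3692, 0.0522]
tcp_rot: [-180.0, -0.0, -173.6]
wrist_force: [-0.8, -3.3, -3.7]
opening: 0.0248
```

```bash
python3 -c "
from fit import *
st()"
```

```text
t 12.2 dist 0.1857 ang -173.43 yaw [-1.7996e+02 -1.0000e-02 -1.7356e+02] z 0.0522 Frad(out+) 1.2 Ftan(ccw+) 3.2 Fz -3.7 M [-0.53  0.17 -0.22] q [-41.   7.  -9.  74.  -0. -48.]
```

The load has changed sign, so the dead point (about 185°) is passed. I go on slowly to the stop, expected near 191–192°.

Request:
play_rows(targets=[{"fingers":-1,"x":0,"y":-0.0032,"z":0,"wx":0,"wy":0,"wz":-1},{"fingers":-1,"x":-0.0001,"y":-0.0065,"z":0,"wx":0,"wy":0,"wz":-2}])

```text
time: 12.37
ee_pos: [0.4239, -0.3757, 0.0521]
tcp_rot: [-180.0, 0.0, -171.5]
wrist_force: [-0.7, -1.0, -3.8]
opening: 0.0247
```

Request:
play_rows(targets=[{"fingers":-1,"x":0,"y":-0.0032,"z":0,"wx":0,"wy":0,"wz":-1}])

```text
time: 12.45
ee_pos: [0.4243, -0.3787, 0.0521]
tcp_rot: [180.0, 0.0, -170.5]
wrist_force: [-0.1, 0.5, -3.3]
opening: 0.0244
```

Request:
play_rows(targets=[{"fingers":-1,"x":0,"y":-0.0032,"z":0,"wx":0,"wy":0,"wz":-1}])

```text
time: 12.53
ee_pos: [0.4247, -0.3816, 0.052]
tcp_rot: [180.0, 0.0, -169.5]
wrist_force: [-0.7, 4.5, -3.0]
opening: 0.0248
```

```bash
python3 -c "
from fit import *
st()"
```

```text
t 12.53 dist 0.1859 ang -169.6 yaw [ 179.96    0.   -169.46] z 0.052 Frad(out+) -0.1 Ftan(ccw+) -4.6 Fz -3.0 M [0.88 0.23 0.45] q [-42.   8.  -7.  74.   0. -52.]
```

Request:
play_rows(targets=[{"fingers":-1,"x":0,"y":-0.002,"z":0,"wx":0,"wy":0,"wz":-0.6}])

```text
time: 12.62
ee_pos: [0.4248, -0.383, 0.0518]
tcp_rot: [179.9, -0.0, -168.8]
wrist_force: [-0.9, 6.0, -2.8]
opening: 0.0247
```

Request:
play_rows(targets=[{"fingers":-1,"x":0,"y":-0.002,"z":0,"wx":0,"wy":0,"wz":-0.6}])

```text
time: 12.7
ee_pos: [0.4251, -0.3842, 0.0517]
tcp_rot: [179.8, -0.0, -168.2]
wrist_force: [-2.7, 11.0, -1.0]
opening: 0.0245
```

```bash
python3 -c "
from fit import *
st()
for cam in['top','scene']:
    im,d=snap(cam,cam+'6'); np.save(f'pics/{cam}6.npy',d)
    for r in bot.place_of('plunger_pin',cam)[:1]: print(cam,r['confidence'],atz(cam,r['point'],.024).round(4))
"
```

```text
t 12.7 dist 0.186 ang -168.79 yaw [ 1.7979e+02 -1.0000e-02 -1.6822e+02] z 0.0517 Frad(out+) 0.5 Ftan(ccw+) -11.3 Fz -1.0 M [2.32 0.29 0.37] q [-42.   9.  -7.  75.   0. -54.]
top 0.41 [ 0.6662 -0.3759  0.024 ]
scene 0.67 [ 0.6706 -0.367   0.024 ]
```

View pics/top6.png

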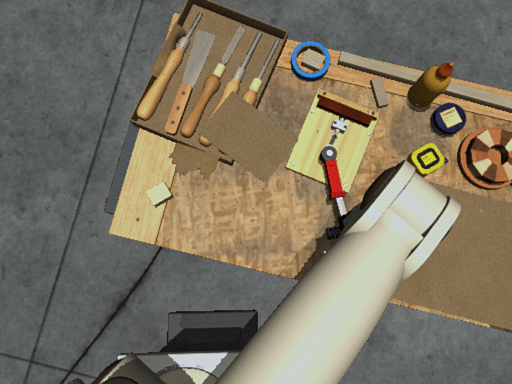

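View pics/scene6.png

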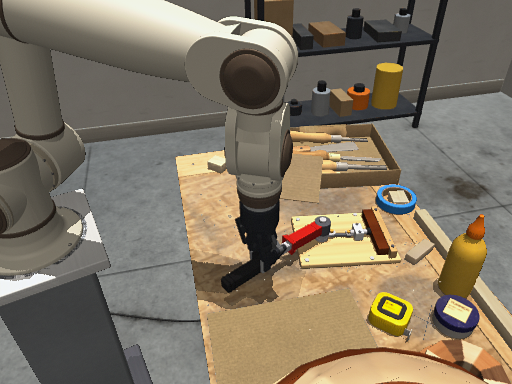

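```bash
cat >> fit.py <<'E'
def hang(cam,d,im,ang):
    s,l,z=handlefit(cam,d,im,H,np.radians(ang)); sb=[];lb=[]
    for a in np.arange(.034,.095,.008):
        k=(s>=a)&(s<a+.008)
        if k.sum()>8: sb.append(a+.004); lb.append((np.percentile(l[k],4)+np.percentile(l[k],96))/2)
    c=np.polyfit(sb,lb,1); return round(ang+np.degrees(np.arctan(c[0])),2), round(float(np.polyval(c,.07))*1000,2), round(ang+np.degrees(np.polyval(c,.08)/.08),2)
E
python3 - <<'E'
from fit import *
for cam in['top','scene']:
    print(cam,hang(cam,np.load(f'pics/{cam}6.npy'),cv2.imread(f'pics/{cam}6.png'),191))
    print(cam,'before',hang(cam,np.load(f'pics/{cam}3.npy'),cv2.imread(f'pics/{cam}3.png'),132))
E
```

```text
top (np.float64(188.7), -4.36, np.float64(187.59))
top before (np.float64(131.82), -0.67, np.float64(131.5))
scene (np.float64(188.96), -1.19, np.float64(189.89))
scene before (np.float64(132.23), -0.59, np.float64(131.6))
```

The handle measures about 189° in both cameras, 2.7° behind the bar, which is the socket play. Force is climbing without motion, so this is the stop. I relax the bar back to coaxial and check that the handle stays.

Request:
play_rows(targets=[{"fingers":-1,"x":0,"y":0.0032,"z":0,"wx":0,"wy":0,"wz":1},{"fingers":-1,"x":0,"y":0.0065,"z":0,"wx":0,"wy":0,"wz":2},{"fingers":-1,"x":0,"y":0.0065,"z":0,"wx":0,"wy":0,"wz":2}])

```text
time: 13.15
ee_pos: [0.4241, -0.379, 0.0521]
tcp_rot: [-180.0, -0.0, -170.4]
wrist_force: [-0.6, 0.2, -3.9]
opening: 0.0245
```

```bash
python3 - <<'E'
from fit import *
st()
for cam in['top','scene']:
    im,d=snap(cam,cam+'7'); np.save(f'pics/{cam}7.npy',d); print(hang(cam,d,im,189))
st()
E
```

```text
t 13.15 dist 0.186 ang -170.42 yaw [-179.99   -0.   -170.39] z 0.0521 Frad(out+) 0.6 Ftan(ccw+) -0.3 Fz -3.9 M [-0.05 -0.03 -0.04] q [-42.   8.  -8.  74.  -0. -51.]
(np.float64(188.28), -2.02, np.float64(187.46))
(np.float64(188.61), 0.77, np.float64(189.5))
t 13.25 dist 0.186 ang -170.27 yaw [-1.7996e+02  1.0000e-02 -1.7032e+02] z 0.0522 Frad(out+) 0.3 Ftan(ccw+) -0.2 Fz -3.2 M [-0.02  0.05  0.03] q [-42.   8.  -8.  74.  -0. -51.]
```

The bar is free with near-zero force and moment, and the handle is holding. I draw it out along its axis.

Request:
play_rows(targets=[{"fingers":-1,"x":0.004,"y":0.0003,"z":0,"wx":0,"wy":0,"wz":0.3},{"fingers":-1,"x":0.009,"y":0.0003,"z":0,"wx":0,"wy":0,"wz":0.4},{"fingers":-1,"x":0.014,"y":0.0003,"z":0,"wx":0,"wy":0,"wz":0.4},{"fingers":-1,"x":0.02,"y":0.0003,"z":0,"wx":0,"wy":0,"wz":0.4}])

```text
time: 13.58
ee_pos: [0.4037, -0.3825, 0.0521]
tcp_rot: [180.0, -0.0, -170.7]
wrist_force: [-0.0, 0.4, -3.9]
opening: 0.0242
```

```bash
python3 -c "
from fit import *
st()"
```

```text
t 13.58 dist 0.2067 ang -170.41 yaw [ 180.     -0.   -170.73] z 0.0521 Frad(out+) -0.0 Ftan(ccw+) -0.4 Fz -3.9 M [ 0.05 -0.07 -0.05] q [-43.   6.  -9.  74.  -0. -53.]
```

Request:
play_rows(targets=[{"fingers":-1,"x":0.006,"y":0,"z":0,"wx":0,"wy":0,"wz":0},{"fingers":-1,"x":0.014,"y":0,"z":0,"wx":0,"wy":0,"wz":0},{"fingers":-1,"x":0.022,"y":0,"z":0,"wx":0,"wy":0,"wz":0},{"fingers":-1,"x":0.03,"y":0,"z":0,"wx":0,"wy":0,"wz":0},{"fingers":-1,"x":0.038,"y":0,"z":0,"wx":0,"wy":0,"wz":0},{"fingers":-1,"x":0.046,"y":0,"z":0,"wx":0,"wy":0,"wz":0},{"fingers":-1,"x":0.054,"y":0,"z":0,"wx":0,"wy":0,"wz":0},{"fingers":-1,"x":0.062,"y":0,"z":0,"wx":0,"wy":0,"wz":0},{"fingers":-1,"x":0.074,"y":0,"z":0,"wx":0,"wy":0,"wz":0},{"fingers":-1,"x":0.088,"y":0,"z":0,"wx":0,"wy":0,"wz":0}])

```text
time: 14.42
ee_pos: [0.3166, -0.3966, 0.0521]
tcp_rot: [-180.0, 0.0, -170.7]
wrist_force: [0.2, 0.6, -2.3]
opening: 0.0243
```

```bash
python3 - <<'E'
from fit import *
for cam in['top','scene']:
    im,d=snap(cam,cam+'8'); np.save(f'pics/{cam}8.npy',d); print(hang(cam,d,im,189))
st()
E
```

```text
(np.float64(189.19), -2.13, np.float64(187.5))
(np.float64(189.2), 1.43, np.float64(190.05))
t 14.52 dist 0.2962 ang -170.54 yaw [ 1.7998e+02 -4.0000e-02 -1.7082e+02] z 0.0521 Frad(out+) -0.5 Ftan(ccw+) -0.2 Fz -3.4 M [-0.04 -0.02 -0.05] q [-52.  -0. -16.  74.  -0. -61.]
```

View pics/scene8.png

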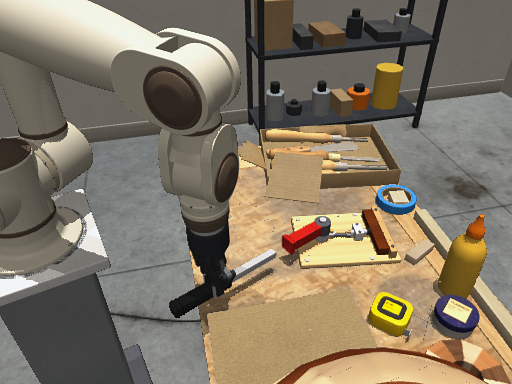

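View pics/top8.png

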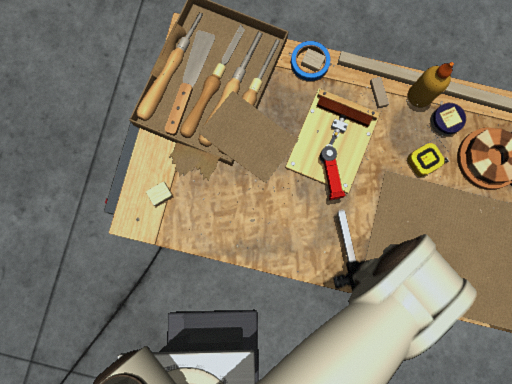

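The bar is out and the handle is still at 189°. I carry it high to the open bench near where it first lay.

```bash
python3 - <<'E'
from fit import *
go([.44,-.045,.15],79)
E
```

```text
t 14.52 pos [ 0.3153 -0.3967  0.0521] rot [ 1.7998e+02 -4.0000e-02 -1.7082e+02] q [-51.5  -0.2 -16.3  73.9  -0.  -60.7] F [ 0.4  0.3 -3.4] M [-0.04 -0.02 -0.05] op 0.0246
SHIFT [-0.1791  0.3273 -0.098 ] TURN [-3.0000e-02 -5.0000e-02  1.1018e+02]
```

Request:
play_rows(targets=[{"fingers":-1,"x":0.005,"y":0,"z":-0.03,"wx":0,"wy":0,"wz":0},{"fingers":-1,"x":0.005,"y":0,"z":-0.065,"wx":0,"wy":0,"wz":0},{"fingers":-1,"x":0.005,"y":0,"z":-0.098,"wx":0,"wy":0,"wz":0},{"fingers":-1,"x":-0.005,"y":0.02,"z":-0.098,"wx":0,"wy":0,"wz":7},{"fingers":-1,"x":-0.015,"y":0.04,"z":-0.098,"wx":0,"wy":0,"wz":14},{"fingers":-1,"x":-0.025,"y":0.06,"z":-0.098,"wx":0,"wy":0,"wz":21},{"fingers":-1,"x":-0.035,"y":0.08,"z":-0.098,"wx":0,"wy":0,"wz":28},{"fingers":-1,"x":-0.046,"y":0.1,"z":-0.098,"wx":0,"wy":0,"wz":35},{"fingers":-1,"x":-0.057,"y":0.12,"z":-0.098,"wx":0,"wy":0,"wz":42},{"fingers":-1,"x":-0.068,"y":0.14,"z":-0.098,"wx":0,"wy":0,"wz":49},{"fingers":-1,"x":-0.08,"y":0.16,"z":-0.098,"wx":0,"wy":0,"wz":56},{"fingers":-1,"x":-0.091,"y":0.18,"z":-0.098,"wx":0,"wy":0,"wz":63},{"fingers":-1,"x":-0.102,"y":0.2,"z":-0.098,"wx":0,"wy":0,"wz":70},{"fingers":-1,"x":-0.113,"y":0.22,"z":-0.098,"wx":0,"wy":0,"wz":77},{"fingers":-1,"x":-0.125,"y":0.24,"z":-0.098,"wx":0,"wy":0,"wz":84},{"fingers":-1,"x":-0.138,"y":0.26,"z":-0.098,"wx":0,"wy":0,"wz":91},{"fingers":-1,"x":-0.15,"y":0.28,"z":-0.098,"wx":0,"wy":0,"wz":98},{"fingers":-1,"x":-0.165,"y":0.305,"z":-0.098,"wx":0,"wy":0,"wz":105},{"fingers":-1,"x":-0.179,"y":0.327,"z":-0.098,"wx":0,"wy":0,"wz":110.2},{"fingers":-1,"x":-0.179,"y":0.327,"z":-0.098,"wx":0,"wy":0,"wz":110.2}])

```text
time: 16.18
ee_pos: [0.4426, -0.0419, 0.1501]
tcp_rot: [180.0, -0.1, 78.8]
wrist_force: [-0.2, -0.3, -3.6]
opening: 0.0248
```

```bash
python3 - <<'E'
from fit import *
im,d=snap('scene','s9')
go([.44,-.045,.02],79)
E
```

```text
t 16.23 pos [ 0.4419 -0.0434  0.15  ] rot [ 1.7999e+02 -2.0000e-02  7.9180e+01] q [ -5.6 -10.4 -14.9  85.5   0.   95.2] F [-0.2 -0.6 -3.2] M [ 0.03  0.04 -0.03] op 0.0244
SHIFT [-0.002  -0.0016  0.13  ] TURN [ 0.01 -0.02  0.18]
```

View pics/s9.png

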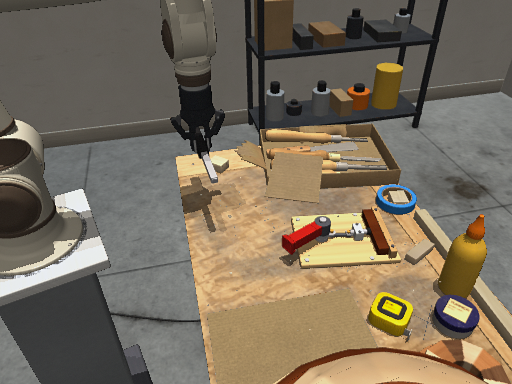

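Request:
play_rows(targets=[{"fingers":-1,"x":0,"y":-0.002,"z":0.03,"wx":0,"wy":0,"wz":0},{"fingers":-1,"x":0,"y":-0.002,"z":0.06,"wx":0,"wy":0,"wz":0},{"fingers":-1,"x":0,"y":-0.002,"z":0.09,"wx":0,"wy":0,"wz":0},{"fingers":-1,"x":0,"y":-0.002,"z":0.11,"wx":0,"wy":0,"wz":0},{"fingers":-1,"x":0,"y":-0.002,"z":0.122,"wx":0,"wy":0,"wz":0},{"fingers":-1,"x":0,"y":-0.002,"z":0.13,"wx":0,"wy":0,"wz":0},{"fingers":-1,"x":0,"y":-0.002,"z":0.132,"wx":0,"wy":0,"wz":0}])

```text
time: 16.82
ee_pos: [0.439, -0.045, 0.0174]
tcp_rot: [-179.9, 0.0, 79.1]
wrist_force: [0.3, 1.3, -3.5]
opening: 0.0242
```

Request:
play_rows(targets=[{"fingers":-1,"x":0,"y":0,"z":0.001,"wx":0,"wy":0,"wz":0},{"fingers":-1,"x":0,"y":0,"z":0.002,"wx":0,"wy":0,"wz":0}])

```text
time: 16.98
ee_pos: [0.4403, -0.0448, 0.0173]
tcp_rot: [179.9, -0.0, 79.1]
wrist_force: [0.2, -0.2, -3.2]
opening: 0.0243
```

Request:
play_rows(targets=[{"fingers":-1,"x":0,"y":0,"z":0.001,"wx":0,"wy":0,"wz":0}])

```text
time: 17.07
ee_pos: [0.4403, -0.0447, 0.0162]
tcp_rot: [179.9, -0.0, 79.1]
wrist_force: [0.0, 0.3, -3.7]
opening: 0.0245
```

Request:
play_rows(targets=[{"fingers":-1,"x":0,"y":0,"z":0.001,"wx":0,"wy":0,"wz":0}])

```text
time: 17.15
ee_pos: [0.4401, -0.0446, 0.0149]
tcp_rot: [179.9, -0.0, 79.1]
wrist_force: [0.3, 0.1, -3.5]
opening: 0.0248
```

Request:
play_rows(targets=[{"fingers":-1,"x":0,"y":0,"z":0.001,"wx":0,"wy":0,"wz":0}])

```text
time: 17.23
ee_pos: [0.44, -0.0446, 0.0142]
tcp_rot: [179.9, -0.0, 79.1]
wrist_force: [-7.0, 1.0, 15.8]
opening: 0.0245
```

Request:
play_rows(targets=[{"fingers":-1,"x":0,"y":0,"z":-0.0006,"wx":0,"wy":0,"wz":0},{"fingers":-0.2,"x":0,"y":0,"z":-0.0006,"wx":0,"wy":0,"wz":0},{"fingers":0.2,"x":0,"y":0,"z":-0.0006,"wx":0,"wy":0,"wz":0},{"fingers":1,"x":0,"y":0,"z":-0.0006,"wx":0,"wy":0,"wz":0},{"fingers":1,"x":0,"y":0,"z":-0.0006,"wx":0,"wy":0,"wz":0},{"fingers":1,"x":0,"y":0,"z":-0.0006,"wx":0,"wy":0,"wz":0},{"fingers":1,"x":0,"y":0,"z":-0.0006,"wx":0,"wy":0,"wz":0},{"fingers":1,"x":0,"y":0,"z":-0.0006,"wx":0,"wy":0,"wz":0},{"fingers":1,"x":0,"y":0,"z":-0.02,"wx":0,"wy":0,"wz":0},{"fingers":1,"x":0,"y":0,"z":-0.05,"wx":0,"wy":0,"wz":0},{"fingers":1,"x":0,"y":0,"z":-0.09,"wx":0,"wy":0,"wz":0},{"fingers":1,"x":0,"y":0,"z":-0.13,"wx":0,"wy":0,"wz":0},{"fingers":1,"x":0,"y":0,"z":-0.17,"wx":0,"wy":0,"wz":0},{"fingers":1,"x":0,"y":0,"z":-0.2,"wx":0,"wy":0,"wz":0}])

```text
time: 18.4
ee_pos: [0.4397, -0.0446, 0.2165]
tcp_rot: [179.8, -0.0, 79.1]
wrist_force: [-0.4, -0.0, 0.2]
opening: 0.0854
```

```bash
python3 - <<'E'
from fit import *
go([.2161,.506,.242],156.86)
E
```

```text
t 18.4 pos [ 0.4397 -0.0446  0.2165] rot [ 1.7985e+02 -1.0000e-02  7.9070e+01] q [ -5.8 -10.4  -7.6  92.7  -0.   95.1] F [-0.4 -0.   0.2] M [-0.02 -0.08  0.06] op 0.0854
SHIFT [ 0.4982 -0.3239 -0.0263] TURN [  0.14   0.09 -77.79]
```

Released. I back away to the start pose for a clear view.

Request:
play_rows(targets=[{"fingers":1,"x":0.498,"y":-0.324,"z":-0.026,"wx":0,"wy":0,"wz":-77.8},{"fingers":1,"x":0.498,"y":-0.324,"z":-0.026,"wx":0,"wy":0,"wz":-77.8},{"fingers":1,"x":0.498,"y":-0.324,"z":-0.026,"wx":0,"wy":0,"wz":-77.8},{"fingers":1,"x":0.498,"y":-0.324,"z":-0.026,"wx":0,"wy":0,"wz":-77.8},{"fingers":1,"x":0.498,"y":-0.324,"z":-0.026,"wx":0,"wy":0,"wz":-77.8},{"fingers":1,"x":0.498,"y":-0.324,"z":-0.026,"wx":0,"wy":0,"wz":-77.8},{"fingers":1,"x":0.498,"y":-0.324,"z":-0.026,"wx":0,"wy":0,"wz":-77.8},{"fingers":1,"x":0.498,"y":-0.324,"z":-0.026,"wx":0,"wy":0,"wz":-77.8},{"fingers":1,"x":0.498,"y":-0.324,"z":-0.026,"wx":0,"wy":0,"wz":-77.8},{"fingers":1,"x":0.498,"y":-0.324,"z":-0.026,"wx":0,"wy":0,"wz":-77.8},{"fingers":1,"x":0.498,"y":-0.324,"z":-0.026,"wx":0,"wy":0,"wz":-77.8},{"fingers":1,"x":0.498,"y":-0.324,"z":-0.026,"wx":0,"wy":0,"wz":-77.8},{"fingers":1,"x":0.498,"y":-0.324,"z":-0.026,"wx":0,"wy":0,"wz":-77.8},{"fingers":1,"x":0.498,"y":-0.324,"z":-0.026,"wx":0,"wy":0,"wz":-77.8},{"fingers":1,"x":0.498,"y":-0.324,"z":-0.026,"wx":0,"wy":0,"wz":-77.8},{"fingers":1,"x":0.498,"y":-0.324,"z":-0.026,"wx":0,"wy":0,"wz":-77.8},{"fingers":1,"x":0.498,"y":-0.324,"z":-0.026,"wx":0,"wy":0,"wz":-77.8}])

```text
time: 19.82
ee_pos: [0.2156, 0.5058, 0.2385]
tcp_rot: [-179.9, 0.0, 156.9]
wrist_force: [-0.7, -0.6, 0.1]
opening: 0.0854
```

```bash
python3 - <<'E'
from fit import *
J=np.array([.9135,-.4067])
for cam in['top','scene']:
    im,d=snap(cam,cam+'10'); np.save(f'pics/{cam}10.npy',d); print(cam,'handle',hang(cam,d,im,189)); P=cloud(cam,d)
    for r in bot.place_of('plunger_pin',cam)[:2]: q=atz(cam,r['point'],.024); print('pin jig x',round(r['confidence'],2),((q[:2]-H)@J).round(4))
    for n in['extension_bar','offcut_block']:
      for r in bot.outline_of(n,cam)[:1]:
        Q=P[r['region']&(d>0)];Q=Q[(Q[:,2]>.004)&(Q[:,2]<.045)]
        rect=cv2.minAreaRect(Q[:,:2].astype(np.float32)*1000);print(n,np.round(rect[0],1),np.round(rect[1],1),round(rect[2],1),np.percentile(Q[:,2],[5,50,95]).round(3))
t=cv2.imread('pics/top10.png')[80:280,140:400];cv2.imwrite('pics/z10.png',cv2.resize(t,None,fx=3,fy=3,interpolation=cv2.INTER_CUBIC))
print(bot.get_obs()['time'])
E
```

```text
top handle (np.float64(188.93), -2.23, np.float64(187.39))
pin jig x 0.45 0.0624
pin jig x 0.45 -0.084
extension_bar [434.  -72.4] [247.2  26.3] 79.5 [0.018 0.024 0.028]
offcut_block [524.   63.5] [38.4 47.7] 28.7 [0.021 0.025 0.029]
scene handle (np.float64(189.48), 1.09, np.float64(189.84))
extension_bar [435.  -76.6] [251.1  27.3] 79.5 [0.011 0.024 0.029]
offcut_block [526.8  61.4] [43.3 52.7] 31.5 [0.008 0.026 0.03 ]
20.2167
```

View pics/z10.png

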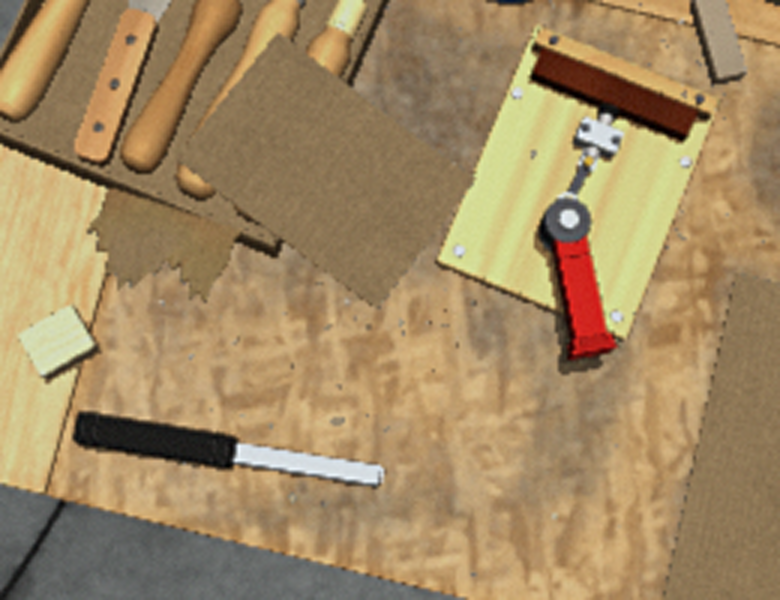

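View pics/scene10.png

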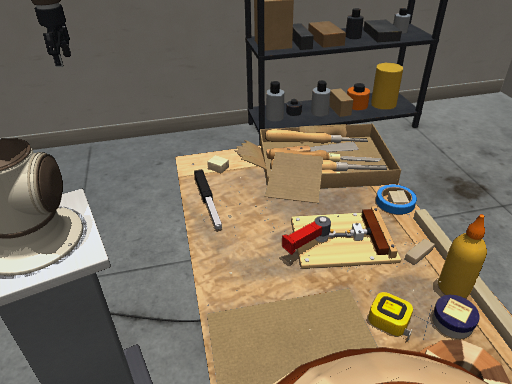

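```bash
python3 -c "
from workcell import bot
print(bot.job_done())"
```

```text
the job is handed in; nothing more can be done
None
```

The blank is clamped and the job is handed in, at about 20 s on the robot's clock. No verdict came back.

**What I did**
- **Insertion:** I gripped the bar on its sleeve and slid it into the socket until it touched the floor. The axial force there was about 12 N, and I relieved it before turning.
- **Swing:** I turned the handle counter-clockwise with the bar. The load rose to about 9 N at the grip, fell to zero and changed sign at the dead point. At the stop it climbed to 11 N, and I went no further.
- **Bar:** I let it go slack in the socket, drew it straight out with no measurable force and laid it flat on the open bench, well off the jig. Then I backed the arm clear.

**Last checks**
- **Handle:** It stands at about 189° in the world frame, or 3.72 rad from the jig's +x, within the stated lock range. It read the same to within about 1° before the bar was drawn out, after it, and after the arm left.
- **Bar and offcut:** The bar lies flat, with its top at normal resting height. The offcut is where it was, within about 1–2 mm of measuring noise.
- **Disagreements:**
  - The plunger pin read 62.4 mm in the top view, a low-confidence detection, against 63.6 mm expected. The scene camera did not find the pin in the last picture.
  - The two cameras' handle positions differ sideways by about 3 mm, but their angles agree to within about 0.6°.

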